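# Load the settling shaker, set its stroke and start it

### The arm

A 6-joint arm with a two-finger parallel gripper is mounted at the origin on a cart in front of the work surface, level with it; the furniture and walls round the work are solid. World frame = base frame: x ahead of the robot, y to its left, z up, the work surface at z = 0. Lengths are in m, angles in rad, forces in N, time in s.
With the tool pointing down it reaches from about 0.35 to 0.775 m from the base axis. Payload 7.3 kg.
Tool frame: the origin (TCP) lies between the finger pads, 19 mm behind the fingertips; this is the grasp point; z points along the fingers, y is the line along which they close (so a half turn about z gives the same grasp; the last joint's range is limited). The gripper opens to 92 mm and grips with 3 to 60 N. Pads are 19 mm wide; open, the fingers measure 130 mm over their backs; the gripper's body (75 mm by 190 mm) begins 47 mm behind the grasp point.
Start: joints at [1.077, 0.342, 1.524, -0, 1.275, -0.146], TCP at [0.179, 0.494, 0.246] pointing down, gripper open.
Joint ranges: [-2.53, 2.53], [-0.77, 2.02], [0.04, 2.7], [-1, 4.14], [0.28, 2.66], [-3.11, 3.11]. Speed limits (rad/s): [2.57, 2.57, 3.14, 3.14, 3.14, 3.14].

### API

Orientations are given as [roll, pitch, yaw] about the fixed x, y, z axes, in that order (R = Rz(yaw) Ry(pitch) Rx(roll)).
In Python, from cell import robot gives the robot as it stands.
- The arm moves only by the tool step_arm, never from a script. Its argument "motion" is a list of rows, each a list of 2 entries, a list of its own where there are three numbers: the shift along the tool's x, y, z in units of 60 mm (1.0 is 60 mm), then the turn about the tool's z in rad. In form: [[[x, y, z], spin], ...]. A call has 1 to 10 rows; each row is the pose to reach, as a shift and turn from the pose commanded when the call began, along the tool's axes at that moment; what a row does not reach only later rows make up. A row lasts 1/8 s, in which the tool goes at most 62.5 mm and 10.7 degrees, less where a joint would pass 70% of its speed; a pose out of reach is approached as far as the arm can. A call with a gripper value outside its range is refused whole. "hand" is the closure in counts, from 0 (fully open) to 255 (shut), set as the call begins (left out, the last holds). The fingers move at their own pace and stop on an object; "squeeze" is the grip in N (left out, the last holds). Time passes only in rows, so rows that repeat a pose let the fingers close. It gives the time, the measured TCP pose, the force, the opening and the grip force at its end, in the units of the state.
- robot.observe(): the state, without advancing time (a new reading comes with each control period).
- robot.read_camera(name): name is "scene" or "top" or "wrist"; returns a dict with "pixels" (420x560x3 uint8, red, green, blue), "intrinsics" (3x3 intrinsics, pixels), "k1" (the pictures are not rectified: a ray, as slopes to the right and down, at radius r is drawn at 1 + k1 r^2 times it, then the intrinsics apply), "xyz" and "rotation" of the camera in the world; the wrist camera has in their place "T_tool_cam" (4x4, takes a point from camera to tool coordinates, whose origin is the TCP and whose axes are the flange's). Camera axes: x right, y up, looking along -z (the intrinsics and any distortion apply to the point x, -y, -z); pixel columns grow to the right and rows downward; lengths in m; the calibration is good to about 2 mm. A picture is of the moment at which its call begins: read the wrist's pose just before it. There is no depth.
- robot.hand_in(): hands the job in; it is judged then, once.
The state is a dict: "time": time; "qpos": joint angles; "qvel": joint speeds; "joint_efforts": joint torques, N m; "tool_pos": TCP position; "tool_rot": TCP orientation; "contact_force": force on the tool from outside, world axes, zero at the start; "torque": the same for the moment, N m; "opening": finger opening in m; "grip_force": force on a finger pad.
Only numpy, scipy, OpenCV 4.12 (cv2) and the standard library are available. Lean on these libraries where they do the work, as an engineer would, in place of code of your own. Each camera call takes 0.05 s, during which the arm holds its last target. There are 200 camera calls.

### The job

Get the settling shaker going: stand all the sample cells on the table (there are three or four) upright in the shaker's tray, nudge the stiff stroke slide to the left until its pointer is level with the line on the index clip, without overshooting it, and only then switch it on: with the clear guard lifted, flip the toggle to the left, towards the bar mark, and let the guard drop shut. The shaker must be switched off whenever a cell is lifted or the slide is moved: if the toggle was left on, switch it off first, and leave the index clip and the tin, tweezers and mug alone.

Things in the scene. Friction and masses are not known exactly. Their poses are not given: they have to be found in the camera images.
- shaker: settling shaker, fixed to the table: grey housing 160 mm deep (x from -85 to +75) and 330 mm wide (y), its deck 32 mm above the table; steel tray along its back, stroke slide along its front. Origin at table height, x pointing away from the robot, y along tray and slide to the robot's left
- tray_in (a point): centre of the tray's floor, 43 mm above the table; frame as the shaker's. The inside measures 64 mm (x) by 262 mm (y), its rim stands 24 mm above the floor and its walls are 4 mm thick. Four cells fit in one row along y; hold a cell across the row (along x) in its upper half, TCP about 52 mm above its underside, so that the fingertips stay over the rim
- stroke_slide (a joint): stroke slide, m: 0 at the right end (-y) of its track, grows to 0.120 to the left (+y of the shaker). Stiff: it takes 7 to 8 N to move and stays where it is left. It starts right of the clip
- slide_knob (a point): centre of the top of the slide's black knob, 74 mm above the table. The knob is 20 mm (x) by 14 mm (y) and 34 mm tall, on a shoe 30 mm long (y) and 5 mm high; the outside of the tray's front wall is 41 mm behind the knob's middle
- slide_pointer (a point): tip of the slide's small steel pointer, which points at the robot, in line with the middle of the knob
- clip_line (a point): black line across the small steel index clip (16 mm wide) on the shaker's front edge; frame as the shaker's (y along the slide). The clip marks the stroke to be set and is not to be moved. The pointer passes in front of it 13 mm away in x without touching: only y matters
- switch_box: grey switch box fixed to the table, 80 mm (x) by 88 mm (y), 45 mm high; origin at the centre of its underside, x pointing away from the robot, y to the left. A clear hinged guard stands over the toggle on its top. An office chair stands to the right in front of the table, its back between the robot's start and the table: rise to about 0.45 m before swinging in over the table
- toggle (a joint): steel bat toggle under the guard, rad: -0.42 is off (leaning to the right, -y of the box, towards the ring mark), +0.42 is on (leaning to the left, +y, towards the bar mark). It snaps to the nearer end once past the middle (a light push, under 1 N at the tip). At the start it may be either
- toggle_tip (a point): near the top of the toggle bat (10 mm thick), 32 mm above the box's top; it turns about a line along x at the box's top face
- guard (a joint): guard, rad: 0 shut, 1.9 fully open (swung up and back, away from the robot). Sprung over centre: when let go below about 1.2 it snaps shut, above about 1.6 it swings fully open and stays
- guard_hinge (a point): middle of the guard's hinge axis, which runs along the box's y at the far edge of its top, 47 mm above the table; frame as the box's
- guard_tab (a point): place to pinch the guard's black lifting tab: a flat fin 10 mm thick (y), 16 mm high, which sticks out 40 mm in front of the guard; this point lies 94 mm in front of the hinge and 18 mm above it when shut, 30 mm out from the guard's front wall. Pinched along y from above it turns between the fingers. The guard is 50 mm wide and 44 mm high
- cell_a: open steel sample cell, a turned cup 50 mm in diameter and 70 mm tall, standing upright on the table, about 0.26 kg; origin at the centre of its underside, z up. Three or all of the four cells are present
- cell_b: open steel sample cell, a turned cup 50 mm in diameter and 70 mm tall, standing upright on the table, about 0.26 kg; origin at the centre of its underside, z up. Three or all of the four cells are present
- cell_c: open steel sample cell, a turned cup 50 mm in diameter and 70 mm tall, standing upright on the table, about 0.26 kg; origin at the centre of its underside, z up. Three or all of the four cells are present
- cell_d: open steel sample cell, a turned cup 50 mm in diameter and 70 mm tall, standing upright on the table, about 0.26 kg; origin at the centre of its underside, z up. Three or all of the four cells are present
- tin: bystander: round grey tin, 66 mm in diameter, 24 mm high; origin at the centre of its underside
- tweezers: bystander: steel tweezers lying flat, 124 mm long; origin at the centre of the underside
- mug: bystander: white mug, 78 mm in diameter, 97 mm tall; origin at the underside
Things that resemble listed ones, but are neither listed nor needed, are in the scene too. What is shaped like the cell_d but orange or purple is not meant.

How it is judged:
On the way, in this order (a step that is already met when the one before it is completed fails the run):
1. with the switch off, every cell stands in the tray and the slide's pointer is level with the clip's line (x of cell_a in the frame of tray_in between -0.015 and 0.015 m and y of cell_a in the frame of tray_in between -0.115 and 0.115 m and z of cell_a in the frame of tray_in between -0.005 and 0.006 m and angle between each of cell_a, cell_b, cell_c, cell_d's own z axis and vertical below 0.15 rad and x of cell_b in the frame of tray_in between -0.015 and 0.015 m and y of cell_b in the frame of tray_in between -0.115 and 0.115 m and z of cell_b in the frame of tray_in between -0.005 and 0.006 m and x of cell_c in the frame of tray_in between -0.015 and 0.015 m and y of cell_c in the frame of tray_in between -0.115 and 0.115 m and z of cell_c in the frame of tray_in between -0.005 and 0.006 m and x of cell_d in the frame of tray_in between -0.015 and 0.015 m and y of cell_d in the frame of tray_in between -0.115 and 0.115 m and z of cell_d in the frame of tray_in between -0.005 and 0.006 m and y of slide_pointer in the frame of clip_line between -0.003 and 0.003 m and value of joint toggle below -0.25 rad), for 0.3 s.
2. the guard is lifted and the toggle beneath is flipped to on (value of joint guard above 1 rad and value of joint toggle above 0.25 rad), for 0.2 s.
At the end, for the whole second after the job is handed in: Every cell stands upright (within 0.15 rad) on the tray's floor, the slide's pointer is within 3 mm of the clip's line, the toggle is on and the guard is shut (under 0.1 rad) (x of cell_a in the frame of tray_in between -0.015 and 0.015 m and y of cell_a in the frame of tray_in between -0.115 and 0.115 m and z of cell_a in the frame of tray_in between -0.005 and 0.006 m and angle between each of cell_a, cell_b, cell_c, cell_d's own z axis and vertical below 0.15 rad and x of cell_b in the frame of tray_in between -0.015 and 0.015 m and y of cell_b in the frame of tray_in between -0.115 and 0.115 m and z of cell_b in the frame of tray_in between -0.005 and 0.006 m and x of cell_c in the frame of tray_in between -0.015 and 0.015 m and y of cell_c in the frame of tray_in between -0.115 and 0.115 m and z of cell_c in the frame of tray_in between -0.005 and 0.006 m and x of cell_d in the frame of tray_in between -0.015 and 0.015 m and y of cell_d in the frame of tray_in between -0.115 and 0.115 m and z of cell_d in the frame of tray_in between -0.005 and 0.006 m and y of slide_pointer in the frame of clip_line between -0.003 and 0.003 m and value of joint toggle above 0.25 rad and value of joint guard below 0.1 rad); the robot touches nothing.
It fails at once if the slide's pointer goes more than 5 mm past the clip's line (y of slide_pointer in the frame of clip_line above 0.005 m).
It fails at once if a cell is lifted while the switch is on (value of joint toggle above 0.25 rad and height (world z) of any of cell_a, cell_b, cell_c, cell_d above 0.08 m).
It fails at once if the slide is moved while the switch is on (value of joint toggle above 0.25 rad and (velocity of joint stroke_slide above 0.01 m/s or velocity of joint stroke_slide below -0.01 m/s)).
It fails at once if the index clip is shifted by more than 4 mm (distance of clip_line from where it was at the start of the episode above 0.004 m).
It fails at once if the tin, the tweezers or the mug is shoved more than 30 mm or knocked over (distance of any of tin, tweezers, mug from where it was at the start of the episode above 0.03 m or angle between mug's own z axis and vertical above 0.5 rad).
Of cell_a, cell_b, cell_c, cell_d only 3 to 4 are there at a start; the rules pass over those that are not, and their reading is None.
At some moment in a run one of cell_a, cell_b, cell_c, cell_d may be knocked a few centimetres aside while the robot is not near it.
It also fails if it takes over 210 s, if anything falls off the work surface, if the arm or the gripper's body presses on something with over 40 N, if the wrist force passes 120 N, or if a joint passes its speed limit or range.

## Working session

There is one attempt and no reset: what is moved stays moved. The work goes in short steps, Python scripts to look and compute and a tool call to move; the robot and the scene stay as the last step left them, time stands still between calls to the robot, and variables do not carry over. Pictures are saved under pics/ and viewed, at most 14 in all, crops included, and the job is handed in when it is done.

Besides the shell and the picture viewer there is one more tool, called after "Emit:" as a command line: name --argument value ..., lists and objects as JSON in quotes. step_arm: Moves the arm, as the interface text tells. Its arguments: {"type":"object","properties":{"motion":{"type":"array"},"hand":{"type":"number"},"squeeze":{"type":"number"}},"required":["motion"]}

```bash
ls; mkdir -p pics
cat > h.py <<'E'
import numpy as np, cv2
from cell import robot
from scipy.spatial.transform import Rotation as R
def cam(name):
    s=robot.observe(); c=robot.read_camera(name)
    if 'T_tool_cam' in c:
        T=np.eye(4); T[:3,3]=s['tool_pos']; T[:3,:3]=R.from_euler('xyz',s['tool_rot']).as_matrix()
        M=T@np.array(c['T_tool_cam']); c['xyz'],c['rotation']=M[:3,3],M[:3,:3]
    c['xyz']=np.array(c['xyz']); c['rotation']=np.array(c['rotation'])
    if c['rotation'].shape!=(3,3): c['rotation']=R.from_euler('xyz',c['rotation'].ravel()).as_matrix()
    return c
def ray(c,uv):
    K=np.array(c['intrinsics']); k=c['k1']
    d=cv2.undistortPoints(np.array(uv,float).reshape(-1,1,2),K,np.array([k,0,0,0.]))[:,0]
    return np.c_[d[:,0],-d[:,1],-np.ones(len(d))]@c['rotation'].T
def onplane(c,uv,z):
    d=ray(c,uv); return c['xyz']+d*((z-c['xyz'][2])/d[:,2])[:,None]
def proj(c,P):
    p=(np.atleast_2d(P)-c['xyz'])@c['rotation']; q=np.c_[p[:,0],-p[:,1]]/-p[:,2:]
    q=q*(1+c['k1']*(q**2).sum(1))[:,None]; K=np.array(c['intrinsics']); return q@K[:2,:2].T+K[:2,2]
def save(c,n,scale=1,box=None):
    im=c['pixels'][:,:,::-1]
    if box: im=im[box[1]:box[3],box[0]:box[2]]
    cv2.imwrite('pics/'+n+'.png',cv2.resize(im,None,fx=scale,fy=scale,interpolation=cv2.INTER_CUBIC))
E
python3 - <<'E'
from h import *
import pickle
s=robot.observe(); print(s)
for n in('top','scene'):
    c=cam(n); save(c,n+'0',1.42); pickle.dump(c,open(n+'.pkl','wb')); print(n,c['xyz'],c['rotation'].round(3).tolist(),c['intrinsics'],c['k1'])
E
```

```text
pics
{'time': 0.0, 'qpos': array([ 1.07703056e+00,  3.42722748e-01,  1.52500894e+00,  1.19667199e-05,
        1.27538148e+00, -1.45964501e-01]), 'qvel': array([ 1.95379654e-03, -1.13161709e-05, -6.07816982e-04,  1.78086081e-03,
       -2.90622025e-04,  3.33546738e-04]), 'joint_efforts': array([-1.78647311e-03, -4.31251645e+01, -2.44211268e+01,  7.15040253e-02,
        5.62210358e-02, -1.47780415e-04]), 'tool_pos': array([0.17871781, 0.49325147, 0.24484774]), 'tool_rot': array([-3.14008998e+00, -2.32474030e-04,  2.79378772e+00]), 'contact_force': array([ 0.97769896, -0.45518635, -0.36022909]), 'torque': array([ 0.02259051, -0.01142798, -0.02042457]), 'grip_force': 0.0, 'opening': 0.09179148372199752}
top [ 0.49694555 -0.05718487  1.01767013] [[-0.011, 0.999, -0.036], [-1.0, -0.012, -0.016], [-0.016, 0.036, 0.999]] [[379.18749191   0.         277.99471507]
 [  0.         379.18749191 210.61350551]
 [  0.           0.           1.        ]] -0.04109593150510065
scene [ 0.1341041  -0.65521981  0.90018377] [[0.808, 0.442, -0.389], [-0.589, 0.616, -0.523], [0.009, 0.652, 0.758]] [[522.89754617   0.         276.24204006]
 [  0.         522.89754617 207.71926264]
 [  0.           0.           1.        ]] -0.16071824528089018
```

View pics/top0.png

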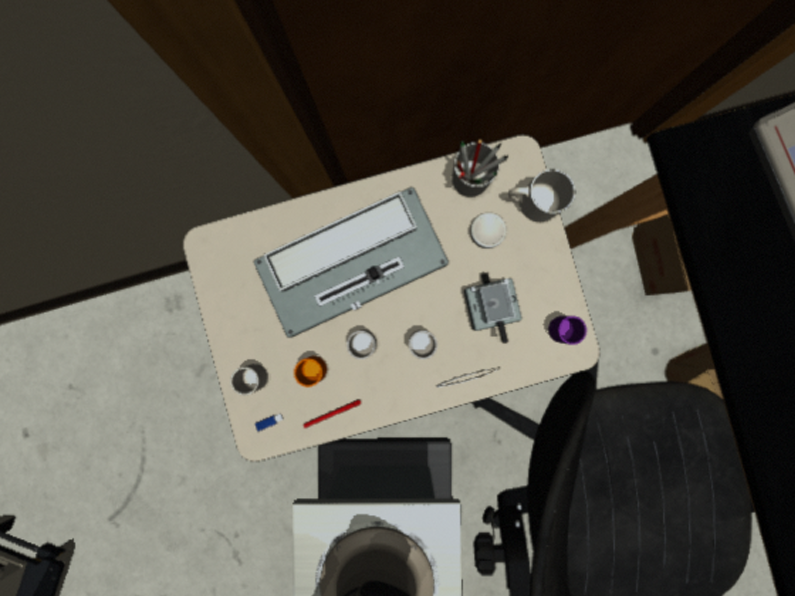

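View pics/scene0.png

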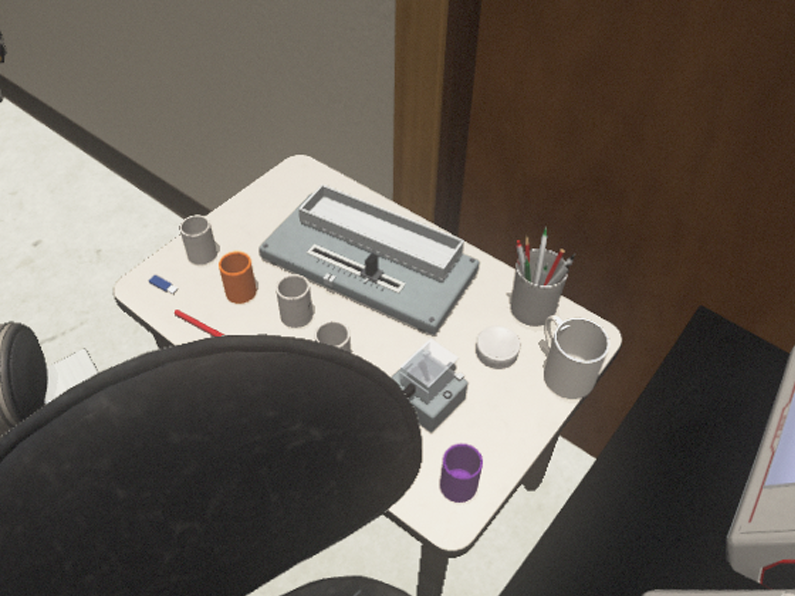

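Run:
```python
from h import *
import pickle
c=pickle.load(open('top.pkl','rb')); s=pickle.load(open('scene.pkl','rb'))
save(c,'topcrop',3,(130,120,390,310)); 
save(s,'scenecrop',8,(270,230,340,305))
# housing mask: bluish grey
im=c['pixels']; hsv=cv2.cvtColor(im,cv2.COLOR_RGB2HSV)
for p in [(200,215),(300,170),(340,225),(348,205)]: print(p,im[p[1],p[0]],hsv[p[1],p[0]])
m=cv2.inRange(hsv,(70,20,60),(115,90,190))
n,l,st,ce=cv2.connectedComponentsWithStats(m)
for i in range(1,n):
    if st[i,4]>300:
        cn=max(cv2.findContours((l==i).astype('uint8'),cv2.RETR_EXTERNAL,cv2.CHAIN_APPROX_NONE)[0],key=cv2.contourArea)
        r=cv2.minAreaRect(cn); b=cv2.boxPoints(r); z=.032 if st[i,4]>4000 else .045
        P=onplane(c,b,z); print(st[i],b.round(1).tolist(),P.round(4).tolist(),P.mean(0),np.linalg.norm(P-np.roll(P,1,0),axis=1))
```

```text
(200, 215) [121 133 129] [ 80  23 133]
(300, 170) [129 142 137] [ 78  23 142]
(340, 225) [68 73 72] [84 17 73]
(348, 205) [113 121 121] [ 90  17 121]
[ 181  133  134  104 3260] [[178.1999969482422, 184.1999969482422], [290.29998779296875, 132.0], [315.1000061035156, 185.10000610351562], [203.0, 237.39999389648438]] [[0.6035, 0.2162, 0.045], [0.7354, -0.076, 0.045], [0.5966, -0.1379, 0.045], [0.4654, 0.1521, 0.045]] [0.60020856 0.0385974  0.045     ] [0.15221784 0.32063304 0.15204264 0.31827792]
```

View pics/topcrop.png

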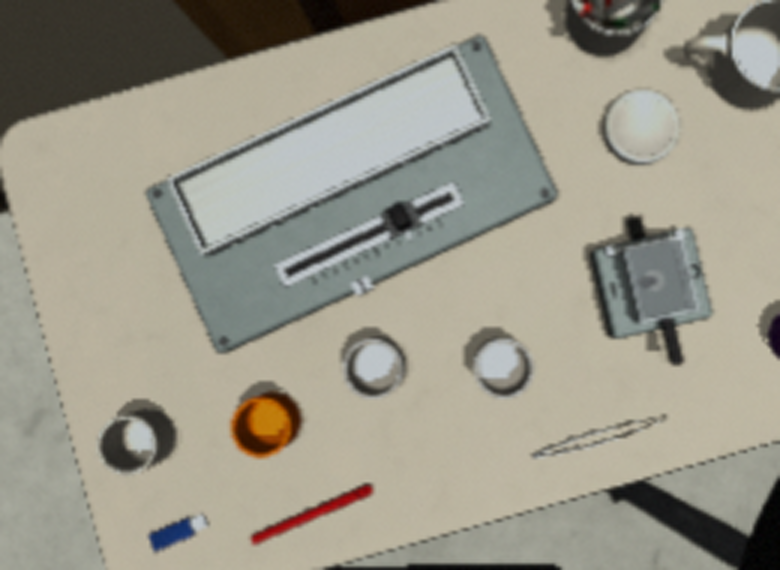

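View pics/scenecrop.png

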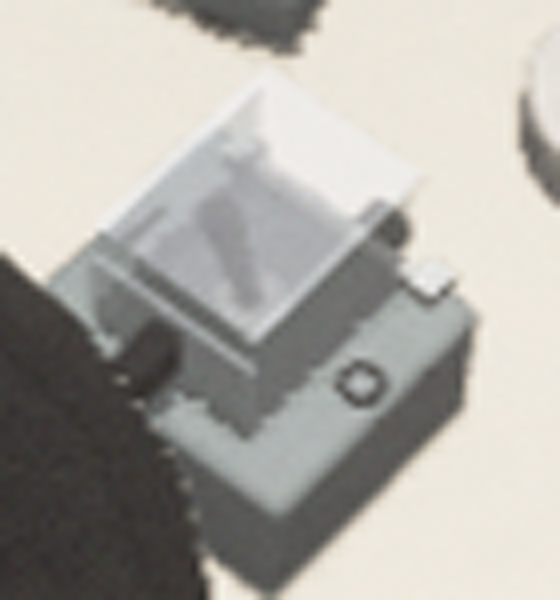

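Top crop: cell rims at (131,443), (376,366), (503,365); switch box at (650,282) with its tab at (672,340); knob at (401,216), clip at (363,286). Only three cells are on the table. The scene crop shows the bat leaning away from the ring mark, so the toggle looks to be ON and the guard shut.

```bash
cat >> h.py <<'E'
def rows(p,yaw=None,frm=None):
    s=robot.observe(); y0=s['tool_rot'][2]; d=np.array(p)-s['tool_pos']
    Rm=R.from_euler('xyz',s['tool_rot']).as_matrix(); t=Rm.T@d/.06
    sp=0 if yaw is None else -((yaw-y0+np.pi)%(2*np.pi)-np.pi)
    print('shift',t.round(3).tolist(),'spin',round(sp,3),'len',round(np.linalg.norm(d),3),'rows>=',int(np.ceil(max(np.linalg.norm(d)/.0625,abs(sp)/.186))))
def st():
    s=robot.observe(); print('t',round(s['time'],2),'p',s['tool_pos'].round(4),'rpy',s['tool_rot'].round(3),'F',s['contact_force'].round(1),'op',round(s['opening'],4),'g',round(s['grip_force'],1))
E
python3 - <<'E'
from h import *
import pickle
c=pickle.load(open('top.pkl','rb'))
f=lambda pts,z: onplane(c,np.array(pts)/3+[130,120],z).round(4)
b=f([(592,250),(692,228),(712,318),(608,338)],.045); print('box',b.tolist(),b.mean(0),np.linalg.norm(b-np.roll(b,1,0),axis=1))
h=f([(149,190),(484,36),(557,197),(222,352)],.032); print('housing',h.tolist(),h.mean(0),np.linalg.norm(h-np.roll(h,1,0),axis=1)); y=h[0]-h[1]; print('yaw',np.arctan2(-y[0],y[1]))
t=f([(170,180),(458,50),(490,122),(203,250)],.067); print('tray',t.tolist(),t.mean(0),np.linalg.norm(t-np.roll(t,1,0),axis=1)); y=t[0]-t[1]; print('yaw',np.arctan2(-y[0],y[1]))
print('cells',f([(130,443),(376,366),(503,365)],.07))
print('knob',f([(401,216)],.074),'clip',f([(363,286)],.035),'tab',f([(672,345)],.065))
rows([.42,-.05,.45],.35)
E
```

```text
box [[0.5492, -0.1686, 0.045], [0.5671, -0.2544, 0.045], [0.49, -0.27, 0.045], [0.474, -0.181, 0.045]] [ 0.520075 -0.2185    0.045   ] [0.07621548 0.0876473  0.07866238 0.09042677]
housing [[0.6072, 0.216, 0.032], [0.7385, -0.0788, 0.032], [0.5964, -0.1404, 0.032], [0.465, 0.1522, 0.032]] [0.601775 0.03725  0.032   ] [0.1558566  0.32271772 0.15487727 0.32075025]
yaw 0.41901088869212805
tray [[0.6115, 0.1884, 0.067], [0.7183, -0.056, 0.067], [0.6568, -0.0822, 0.067], [0.552, 0.1605, 0.067]] [0.63465  0.052675 0.067   ] [0.06571651 0.26671633 0.06684826 0.26436023]
yaw 0.41198107279595003
cells [[ 0.3909  0.222   0.07  ]
 [ 0.4534  0.0153  0.07  ]
 [ 0.4531 -0.0904  0.07  ]]
knob [[ 0.5779 -0.007   0.074 ]] clip [[0.5209 0.0286 0.035 ]] tab [[ 0.468  -0.2318  0.065 ]]
shift [-6.865, -7.147, -3.41] spin 2.444 len 0.629 rows>= 14
```

Emit:
step_arm --motion '[[[0,0,-1],0],[[0,0,-2],0],[[0,0,-3],0],[[0,0,-3.5],0],[[0,0,-3.5],0]]' --hand 0

```text
time: 0.72
tool_pos: [0.1791, 0.4939, 0.4575]
tool_rot: [3.137, 0.001, 2.794]
contact_force: [-0.2, -0.2, -0.1]
opening: 0.0916
grip_force: 0.0
```

Emit:
step_arm --motion '[[[-0.52,-0.59,0],0.18],[[-1.04,-1.18,0],0.36],[[-1.56,-1.77,0],0.54],[[-2.08,-2.36,0],0.72],[[-2.6,-2.95,0],0.9],[[-3.12,-3.54,0],1.08],[[-3.64,-4.13,0],1.26],[[-4.16,-4.72,0],1.44],[[-4.68,-5.31,0],1.62],[[-5.2,-5.9,0],1.8]]'

```text
time: 1.98
tool_pos: [0.3515, 0.053, 0.4539]
tool_rot: [-3.139, 0.001, 0.988]
contact_force: [0.6, 1.0, -0.3]
opening: 0.0916
grip_force: 0.0
```

Run:
```python
from h import *
st(); rows([.42,-.15,.45],.21)
c=robot.read_camera('wrist'); print(np.array(c['T_tool_cam']).round(3).tolist(),c['intrinsics'],c['k1'])
```

```text
t 1.98 p [0.3515 0.053  0.4539] rpy [-3.139e+00  1.000e-03  9.880e-01] F [ 0.6  1.  -0.3] op 0.0916 g 0.0
shift [-2.195, 2.816, 0.061] spin 0.778 len 0.214 rows>= 5
[[-0.001, 0.966, 0.257, 0.069], [1.0, 0.001, 0.0, -0.0], [-0.0, 0.257, -0.966, -0.139], [0.0, 0.0, 0.0, 1.0]] [[331.55770373   0.         281.69704073]
 [  0.         331.55770373 212.79794479]
 [  0.           0.           1.        ]] -0.0764632657737083
```

Run:
```python
from h import *
rows([.53,-.2,.24],.21)
```

```text
shift [-1.769, 4.766, 3.559] spin 0.766 len 0.372 rows>= 6
```

Emit:
step_arm --motion '[[[-0.3,0.8,0],0.13],[[-0.6,1.6,0.3],0.26],[[-0.9,2.4,0.9],0.39],[[-1.2,3.2,1.5],0.52],[[-1.5,4.0,2.2],0.65],[[-1.77,4.77,2.9],0.77],[[-1.77,4.77,3.56],0.77],[[-1.77,4.77,3.56],0.77]]'

```text
time: 3.02
tool_pos: [0.5312, -0.1897, 0.2369]
tool_rot: [-3.134, 0.008, 0.224]
contact_force: [0.3, 0.1, 1.0]
opening: 0.0919
grip_force: 0.0
```

Run:
```python
from h import *
import pickle
st(); c=cam('wrist'); pickle.dump(c,open('w1.pkl','wb')); save(c,'w1',1.42)
```

```text
t 3.02 p [ 0.5312 -0.1897  0.2369] rpy [-3.134  0.008  0.224] F [0.3 0.1 1. ] op 0.0919 g 0.0
```

View pics/w1.png

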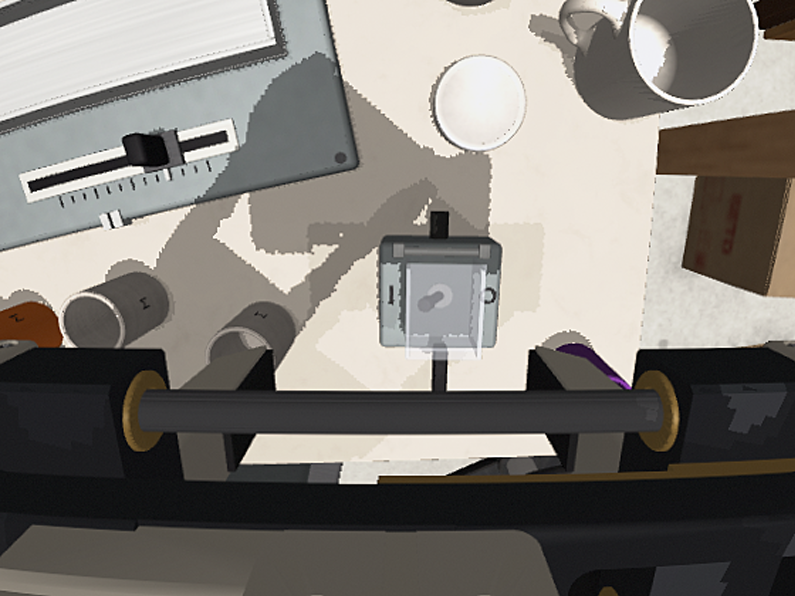

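The bat leans left to the bar mark at (390,295), with the ring mark at (488,297), so the toggle is ON. The fin runs from (440,345) to (440,392) and the box top spans (380..500, 237..347).

Run:
```python
from h import *
import pickle
c=pickle.load(open('w1.pkl','rb')); f=lambda pts,z: onplane(c,np.array(pts)/1.42,z).round(4)
b=f([(382,240),(499,238),(498,346),(382,346)],.045); print('box',b.tolist(),b.mean(0),np.linalg.norm(b-np.roll(b,1,0),axis=1))
y=(b[0]-b[1]+b[3]-b[2]); yaw=np.arctan2(-y[0],y[1]); print('yaw',yaw)
print('fin mid,end',f([(440,370),(440,391)],.065),'hingemid',f([(440,251)],.05),'bar,ring',f([(390,296),(488,297)],.045))
o=b.mean(0)[:2]; ex=np.array([np.cos(yaw),np.sin(yaw)])
print('tab pred',o+ex*(.04-.094),'hinge',o+ex*.04)
print('pointer',f([(167,174)],.037),'clip',f([(107,220),(118,218)],.035),'knobtop',f([(141,151)],.074))
print('tin',f([(479,103)],.024))
```

```text
box [[0.552, -0.1703, 0.045], [0.5718, -0.2502, 0.045], [0.4938, -0.2717, 0.045], [0.4745, -0.187, 0.045]] [ 0.523025 -0.2198    0.045   ] [0.07927887 0.08231677 0.0809089  0.08687105]
yaw 0.23322293229175858
fin mid,end [[ 0.4735 -0.2304  0.065 ]
 [ 0.4575 -0.2344  0.065 ]] hingemid [[ 0.5542 -0.2114  0.05  ]] bar,ring [[ 0.5135 -0.1846  0.045 ]
 [ 0.5286 -0.2541  0.045 ]]
tab pred [ 0.47048696 -0.23228018] hinge [ 0.56194206 -0.21055542]
pointer [[ 0.5639 -0.0104  0.037 ]] clip [[0.5213 0.0329 0.035 ]
 [0.5245 0.0244 0.035 ]] knobtop [[ 0.5786 -0.0099  0.074 ]]
tin [[ 0.6588 -0.2159  0.024 ]]
```

Run:
```python
from h import *
rows([.4694,-.2316,.14],.228)
```

```text
shift [-1.173, 0.449, 1.672] spin -0.004 len 0.126 rows>= 3
```

Emit:
step_arm --motion '[[[-0.5,0.2,0.5],0],[[-1.0,0.4,1.1],0],[[-1.17,0.45,1.67],0],[[-1.17,0.45,1.67],0],[[-1.17,0.45,1.67],0]]' --hand 110

```text
time: 3.7
tool_pos: [0.4727, -0.2328, 0.1443]
tool_rot: [3.139, -0.003, 0.225]
contact_force: [0.8, 0.3, 0.0]
opening: 0.0529
grip_force: 0.0
```

Run:
```python
from h import *
st(); rows([.4694,-.2316,.065],.228)
c=cam('wrist'); save(c,'w2',1.42)
```

```text
t 3.7 p [ 0.4727 -0.2328  0.1443] rpy [ 3.139e+00 -3.000e-03  2.250e-01] F [0.8 0.3 0. ] op 0.0529 g 0.0
shift [-0.053, -0.036, 1.321] spin -0.003 len 0.079 rows>= 2
```

View pics/w2.png

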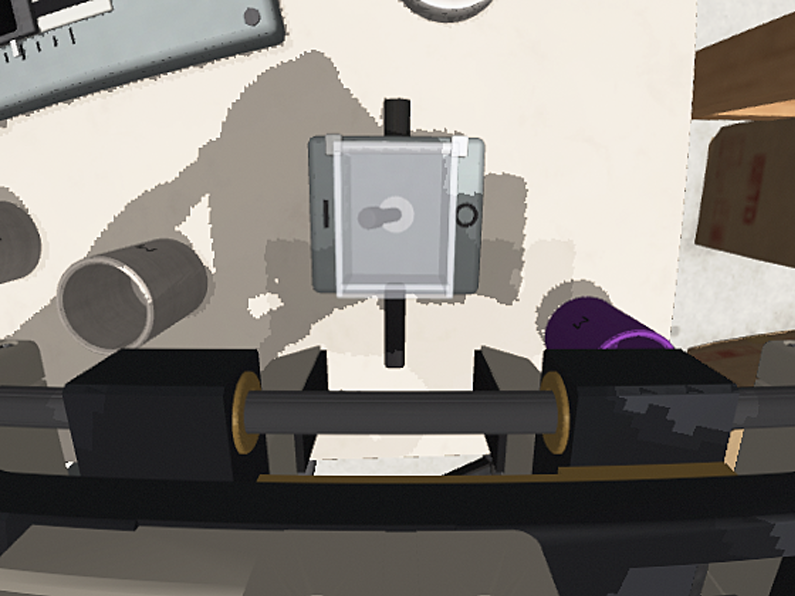

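The fin at (395,325) sits midway between the finger pads at (320,400) and (480,400). I'll go down and pinch.

Emit:
step_arm --motion '[[[-0.03,-0.03,0.6],0],[[-0.05,-0.03,1.2],0],[[-0.05,-0.03,1.32],0],[[-0.05,-0.03,1.32],0]]'

```text
time: 4.25
tool_pos: [0.4688, -0.2317, 0.0637]
tool_rot: [3.14, -0.001, 0.224]
contact_force: [-0.1, -0.8, 1.3]
opening: 0.0526
grip_force: 0.0
```

Emit:
step_arm --motion '[[[0,0,0],0],[[0,0,0],0],[[0,0,0],0],[[0,0,0],0],[[0,0,0],0]]' --hand 255 --squeeze 12

```text
time: 4.88
tool_pos: [0.4677, -0.2313, 0.0625]
tool_rot: [-3.141, -0.0, 0.224]
contact_force: [-1.1, -0.4, 0.9]
opening: 0.01
grip_force: 12.0
```

Run:
```python
from h import *
st(); s=robot.observe(); p=s['tool_pos']
# arc in box x/z relative to the present: hinge .0942 ahead nominal
ex=np.array([np.cos(.228),np.sin(.228)]); d=(np.array([.561,-.2106])-p[:2])@ex; h=p[2]-.047; r=np.hypot(d,h); a=np.arctan2(h,d); print(d,h,r,a)
for t in np.arange(.2,1.81,.2): print(round(t,1),'tx',round((d-r*np.cos(a+t))/.06,2),'tz',round(-(r*np.sin(a+t)-h)/.06,2))
```

```text
t 4.88 p [ 0.4677 -0.2313  0.0625] rpy [-3.141 -0.     0.224] F [-1.1 -0.4  0.9] op 0.01 g 12.0
0.09557222651971399 0.015482414516321943 0.09681815760068324 0.16060181165138473
0.2 tx 0.08 tz -0.31
0.4 tx 0.23 tz -0.6
0.6 tx 0.42 tz -0.85
0.8 tx 0.67 tz -1.06
1.0 tx 0.95 tz -1.22
1.2 tx 1.26 tz -1.32
1.4 tx 1.58 tz -1.36
1.6 tx 1.9 tz -1.33
1.8 tx 2.21 tz -1.23
```

Emit:
step_arm --motion '[[[0.08,0,-0.31],0],[[0.23,0,-0.6],0],[[0.42,0,-0.85],0],[[0.67,0,-1.06],0],[[0.95,0,-1.22],0],[[1.26,0,-1.32],0],[[1.58,0,-1.36],0],[[1.9,0,-1.33],0],[[2.2,0,-1.24],0],[[2.2,0,-1.24],0]]'

```text
time: 6.12
tool_pos: [0.5968, -0.2031, 0.1354]
tool_rot: [3.141, 0.002, 0.224]
contact_force: [0.4, -4.5, -3.5]
opening: 0.0101
grip_force: 12.0
```

Emit:
step_arm --motion '[[[0,0,0],0],[[0,0,0],0],[[0,0,-0.8],0],[[0,0,-1.6],0],[[-0.6,0,-1.6],0],[[-0.9,0,-1.6],0]]' --hand 110

```text
time: 6.88
tool_pos: [0.5427, -0.2142, 0.2341]
tool_rot: [3.141, -0.001, 0.224]
contact_force: [-0.3, -0.2, -0.3]
opening: 0.0524
grip_force: 0.0
```

Run:
```python
from h import *
import pickle
st()
c=cam('wrist'); save(c,'w3',1.42); pickle.dump(c,open('w3.pkl','wb'))
```

```text
t 6.88 p [ 0.5427 -0.2142  0.2341] rpy [ 3.141e+00 -1.000e-03  2.240e-01] F [-0.3 -0.2 -0.3] op 0.0524 g 0.0
```

View pics/w3.png

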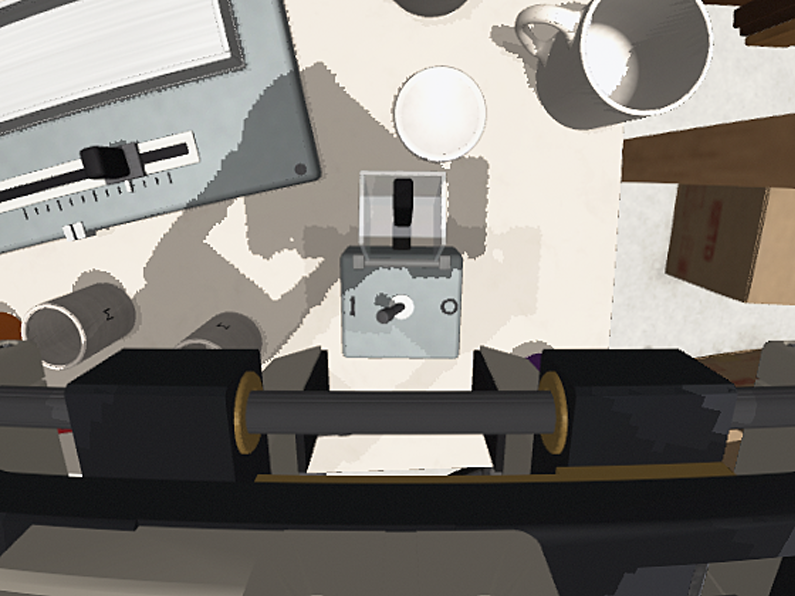

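The guard is fully open at (402,215), and the bat leans from its pivot at (401,306) to the tip at (383,315), towards the bar. Next I'll push it to the right.

Run:
```python
from h import *
import pickle
c=pickle.load(open('w3.pkl','rb')); f=lambda pts,z: onplane(c,np.array(pts)/1.42,z).round(4)
pv=f([(401,306)],.045)[0]; print('pivot',pv,'tip',f([(384,314)],.045+.029),'box', f([(343,255),(462,252),(458,356),(343,356)],.045).mean(0))
ey=np.array([-np.sin(.228),np.cos(.228),0]); 
a=pv+ey*.045; a[2]=.13; rows(a,.228); print(a)
```

```text
pivot [ 0.5223 -0.2194  0.045 ] tip [[ 0.5222 -0.2078  0.074 ]] box [ 0.522225 -0.219775  0.045   ]
shift [-0.327, -0.74, 1.731] spin -0.005 len 0.115 rows>= 2
[ 0.51212866 -0.17556458  0.13      ]
```

Emit:
step_arm --motion '[[[-0.33,-0.74,0],0],[[-0.33,-0.76,0.8],0],[[-0.33,-0.76,1.7],0],[[-0.33,-0.76,2.3],0],[[-0.33,-0.76,2.47],0],[[-0.33,-0.76,2.47],0]]' --hand 255

```text
time: 7.68
tool_pos: [0.5148, -0.1742, 0.0851]
tool_rot: [3.142, -0.0, 0.224]
contact_force: [0.2, -0.6, -0.7]
opening: 0.0009
grip_force: 0.0
```

Emit:
step_arm --motion '[[[0,0.15,0],0],[[0,0.3,0],0],[[0,0.45,0],0],[[0,0.55,0],0],[[0,0.55,0],0],[[0,0,0],0],[[0,0,-1],0],[[0,0,-2],0],[[0,0,-2.5],0]]'

```text
time: 8.8
tool_pos: [0.5152, -0.1745, 0.2382]
tool_rot: [3.139, -0.004, 0.224]
contact_force: [0.1, -0.3, -0.7]
opening: 0.0005
grip_force: 0.0
```

Run:
```python
from h import *
import pickle
st()
c=cam('wrist'); save(c,'w4',2,(80,80,480,300)); pickle.dump(c,open('w4.pkl','wb')); print(proj(c,[.5223,-.2194,.045]))
```

```text
t 8.8 p [ 0.5152 -0.1745  0.2382] rpy [ 3.139 -0.004  0.224] F [ 0.1 -0.3 -0.7] op 0.0005 g 0.0
[[325.64194888 197.9374686 ]]
```

View pics/w4.png

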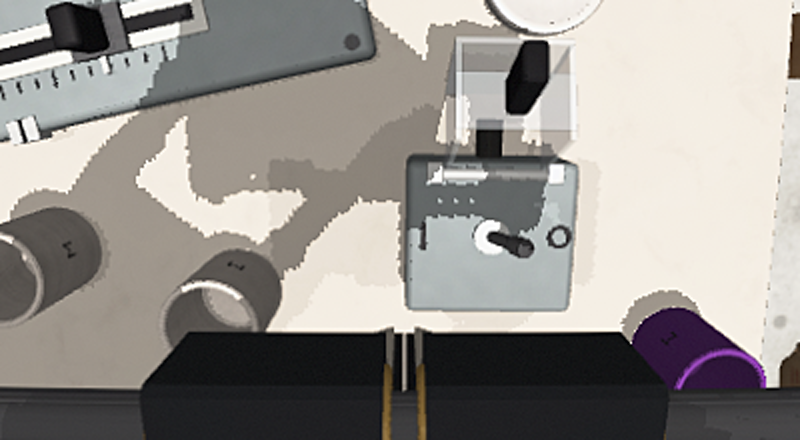

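The bat now leans right to the ring mark ((490,237)→(525,247)), so the toggle is off and the guard stays open. Now I'll turn to the cell-gripping yaw and view the cells.

Run:
```python
from h import *
rows([.44,-.14,.30],1.986)
```

```text
shift [-1.102, -0.845, -0.993] spin -1.762 len 0.102 rows>= 10
```

Emit:
step_arm --motion '[[[0,0,-0.5],-0.17],[[0,0,-1],-0.35],[[-0.2,-0.2,-1],-0.53],[[-0.4,-0.4,-1],-0.71],[[-0.6,-0.6,-1],-0.89],[[-0.8,-0.7,-1],-1.07],[[-1,-0.84,-1],-1.25],[[-1.1,-0.84,-1],-1.43],[[-1.1,-0.84,-1],-1.6],[[-1.1,-0.84,-1],-1.76]]' --hand 60

```text
time: 10.1
tool_pos: [0.4386, -0.1396, 0.2944]
tool_rot: [-3.141, -0.0, 1.989]
contact_force: [-0.2, 0.3, 1.0]
opening: 0.0703
grip_force: 0.0
```

Run:
```python
from h import *
import pickle
st()
c=cam('wrist'); save(c,'w5',1.42); pickle.dump(c,open('w5.pkl','wb'))
print(proj(c,[[.391,.222,.07],[.4534,.0153,.07],[.4531,-.0904,.07]])*1.42)
```

```text
t 10.1 p [ 0.4386 -0.1396  0.2944] rpy [-3.141 -0.     1.989] F [-0.2  0.3  1. ] op 0.0703 g 0.0
[[ 549.41282522 -226.40556848]
 [ 505.49633301   84.70669014]
 [ 443.66099663  218.06644196]]
```

View pics/w5.png

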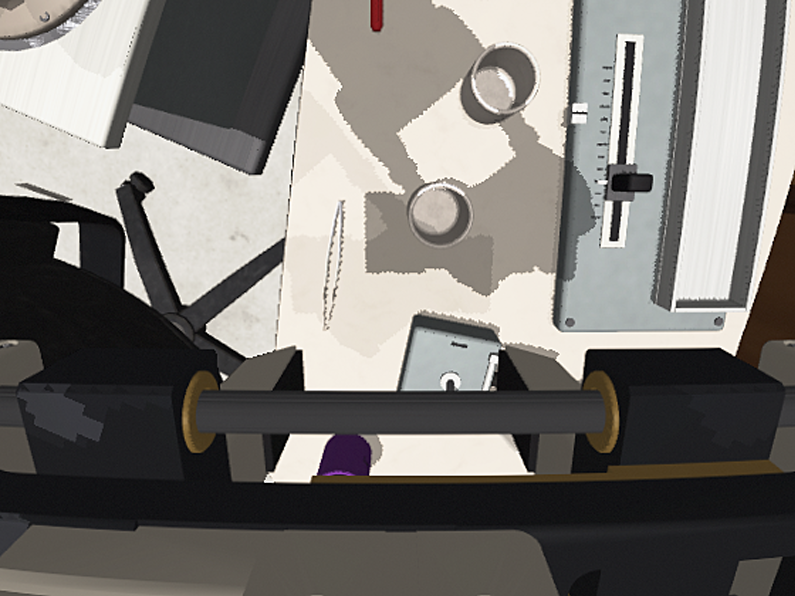

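Cell rims: cell 3 at (439,211), cell 2 at (507,76). The clip is at (579,113) and the knob at (632,182). The pointer is right of the clip.

Run:
```python
from h import *
import pickle
c=pickle.load(open('w5.pkl','rb')); f=lambda pts,z: onplane(c,np.array(pts)/1.42,z).round(4)
print('cells(3,2)',f([(439.5,211),(507,76)],.07))
# front edge and right edge of the housing by mask
e=f([(574,30),(571.5,80),(563,200),(556,300)],.032); print(e.tolist())
r=f([(569,323),(719,324)],.032); print('screws',r.tolist(),np.arctan2((r[1]-r[0])[1],(r[1]-r[0])[0]))
s=f([(617,245),(637,37)],.033); print('slot',s.tolist(),np.arctan2(-(s[1]-s[0])[0],(s[1]-s[0])[1]))
t=f([(663,306),(750,310)],.067); print('tray right corners',t.tolist(),np.linalg.norm(t[0]-t[1]))
print('pointer',f([(597,183)],.037),'clip',f([(579,113)],.035),'knob',f([(640,182)],.074))
```

```text
cells(3,2) [[ 0.4479 -0.0869  0.07  ]
 [ 0.4517  0.0211  0.07  ]]
[[0.4893, 0.0855, 0.032], [0.5048, 0.0509, 0.032], [0.5433, -0.0367, 0.032], [0.5795, -0.116, 0.032]]
screws [[0.6008, -0.13, 0.032], [0.7329, -0.0732, 0.032]] 0.4060788919277992
slot [[0.6048, -0.0506, 0.033], [0.5378, 0.1032, 0.033]] 0.4108403698450016
tray right corners [[0.6501, -0.0803, 0.067], [0.724, -0.0516, 0.067]] 0.07927736120734592
pointer [[ 0.5612 -0.0128  0.037 ]] clip [[0.5215 0.0301 0.035 ]] knob [[ 0.5773 -0.0039  0.074 ]]
```

Run:
```python
from h import *
rows([.450,-.0885,.15],1.982); rows([.450,-.0885,.052],1.982)
```

```text
shift [0.697, 0.525, 2.407] spin 0.013 len 0.154 rows>= 3
shift [0.696, 0.526, 4.04] spin 0.013 len 0.248 rows>= 4
```

Emit:
step_arm --motion '[[[0.4,0.3,0.6],0.01],[[0.7,0.53,1.5],0.01],[[0.7,0.53,2.2],0.01],[[0.7,0.53,2.8],0.01],[[0.7,0.53,3.5],0.01],[[0.7,0.53,4.04],0.01],[[0.7,0.53,4.04],0.01],[[0.7,0.53,4.04],0.01]]'

```text
time: 11.15
tool_pos: [0.4517, -0.0886, 0.0532]
tool_rot: [3.141, 0.001, 1.973]
contact_force: [0.5, -0.3, 0.6]
opening: 0.0702
grip_force: 0.0
```

Emit:
step_arm --motion '[[[0,0,0],0],[[0,0,0],0],[[0,0,0],0],[[0,0,-0.3],0],[[0,0,-1],0],[[0,0,-1.7],0]]' --hand 255 --squeeze 25

```text
time: 11.9
tool_pos: [0.4506, -0.0882, 0.1551]
tool_rot: [-3.141, -0.001, 1.974]
contact_force: [1.8, 0.5, -2.3]
opening: 0.0496
grip_force: 25.0
```

Run:
```python
from h import *
import pickle
st(); c=cam('wrist'); pickle.dump(c,open('w6.pkl','wb')); save(c,'w6',1.42)
```

```text
t 11.9 p [ 0.4506 -0.0882  0.1551] rpy [-3.141e+00 -1.000e-03  1.974e+00] F [ 1.8  0.5 -2.3] op 0.0496 g 25.0
```

View pics/w6.png

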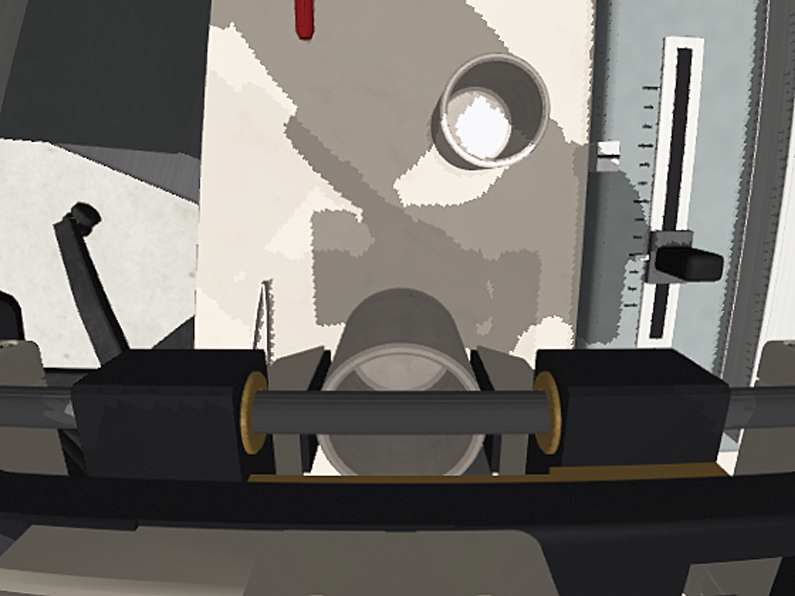

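Run:
```python
from h import *
import pickle
c=pickle.load(open('w6.pkl','rb')); f=lambda pts,z: onplane(c,np.array(pts)/1.42,z).round(4)
p=f([(400,411)],.173)[0]; s=robot.observe(); print('held rim centre',p,'off',p-s['tool_pos'])
print('cell2',f([(495,111)],.07))
rows([.66,-.03,.24],1.982)
```

```text
held rim centre [ 0.4485 -0.0836  0.173 ] off [-0.00469153  0.0053873   0.01272742]
cell2 [[0.4511 0.0195 0.07  ]]
shift [-0.454, 3.564, -1.307] spin -0.008 len 0.229 rows>= 4
```

Emit:
step_arm --motion '[[[0,0,-0.5],0],[[0,0,-1],0],[[-0.1,0.8,-1.3],0],[[-0.25,1.7,-1.3],0],[[-0.4,2.6,-1.3],0],[[-0.45,3.2,-1.3],0],[[-0.45,3.56,-1.3],0],[[-0.45,3.56,-1.3],0],[[-0.45,3.56,-1.3],0]]'

```text
time: 13.08
tool_pos: [0.6573, -0.0296, 0.2316]
tool_rot: [-3.14, -0.001, 1.974]
contact_force: [-0.3, -0.0, -3.3]
opening: 0.0494
grip_force: 25.0
```

Run:
```python
from h import *
import pickle
st(); c=cam('wrist'); pickle.dump(c,open('w7.pkl','wb')); save(c,'w7',1.42); st()
```

```text
t 13.07 p [ 0.6573 -0.0296  0.2316] rpy [-3.140e+00 -1.000e-03  1.974e+00] F [-0.3 -0.  -3.3] op 0.0494 g 25.0
t 13.12 p [ 0.6573 -0.0298  0.2321] rpy [-3.141e+00 -1.000e-03  1.973e+00] F [ 0.5 -0.6 -2.8] op 0.0498 g 25.0
```

View pics/w7.png

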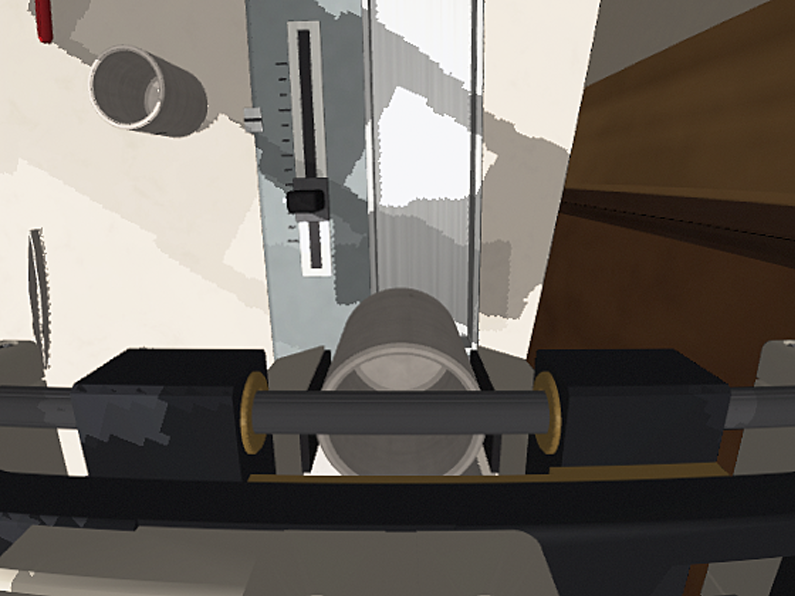

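The tray rim shows at x≈373 (front) and x≈478 (back) on row 230, nearly parallel to the image columns. The pointer is at (290,188) and the clip line at (253,120).

Run:
```python
from h import *
import pickle
c=pickle.load(open('w7.pkl','rb')); f=lambda pts,z: onplane(c,np.array(pts)/1.42,z)
g=c['pixels'].mean(2)
for r in (60,120,162): print(r,g[r,250:350].astype(int).tolist())
a=f([(373.5,230),(477.5,230),(371.5,60),(479,60)],.067); print(a.round(4).tolist(),np.linalg.norm(a[0]-a[1]),np.linalg.norm(a[2]-a[3]))
m1,m2=(a[0]+a[1])/2,(a[2]+a[3])/2; d=m2-m1; print(m1,m2,'yaw',np.arctan2(-d[0],d[1]))
ex=np.array([np.cos(.411),np.sin(.411),0]); ey=np.array([-ex[1],ex[0],0]); tc=np.array([.6346,.0530,.067])
for m in(m1,m2): print((m-tc)@ex,(m-tc)@ey)
pt=f([(289,188)],.037)[0]; cl=f([(253,120)],.036)[0]; print('ptr',pt,'clip',cl,'dy',(pt-cl)@ey,'dx',(pt-cl)@ex,'cell2',f([(130,88)],.07))
```

```text
60 [108, 107, 107, 108, 109, 99, 105, 148, 156, 155, 117, 48, 132, 184, 176, 175, 173, 170, 171, 173, 174, 175, 173, 172, 171, 168, 171, 175, 172, 179, 176, 178, 166, 168, 171, 172, 172, 172, 172, 172, 170, 175, 173, 173, 175, 176, 173, 177, 177, 174, 169, 169, 175, 170, 170, 176, 182, 180, 176, 175, 173, 171, 175, 179, 179, 176, 175, 178, 176, 172, 170, 172, 172, 173, 173, 162, 240, 252, 248, 250, 255, 182, 82, 77, 73, 136, 251, 245, 248, 171, 114, 247, 237, 234, 234, 234, 234, 233, 234, 234]
120 [187, 186, 186, 187, 187, 186, 187, 183, 210, 239, 247, 250, 145, 62, 167, 187, 180, 166, 246, 251, 248, 247, 247, 247, 247, 247, 247, 247, 247, 247, 247, 247, 247, 247, 247, 247, 248, 247, 247, 247, 247, 247, 247, 247, 247, 247, 247, 247, 247, 247, 247, 247, 247, 247, 247, 247, 247, 247, 247, 247, 247, 247, 247, 247, 247, 247, 247, 247, 247, 247, 247, 247, 247, 247, 247, 247, 247, 247, 248, 252, 255, 56, 74, 52, 125, 247, 249, 246, 212, 141, 247, 241, 228, 149, 144, 149, 150, 149, 151, 151]
162 [94, 95, 96, 95, 95, 94, 95, 94, 94, 87, 123, 135, 141, 110, 64, 118, 150, 153, 147, 142, 142, 1
[... 180 characters left out ...]
42, 137, 156, 159, 155, 170, 171, 175, 171, 171, 168, 166, 169, 172, 171, 166, 167, 174, 168, 163, 166, 178, 193, 84, 65, 68, 47, 139, 162, 160, 152, 55, 161, 152, 150, 150, 150, 150, 150, 150, 150, 150, 149]
[[0.627, -0.0028, 0.067], [0.6885, 0.0234, 0.067], [0.5871, 0.0909, 0.067], [0.6463, 0.1163, 0.067]] 0.06684560072175658 0.0643660810102802
[0.65772977 0.01027202 0.067     ] [0.61669512 0.10364363 0.067     ] yaw 0.4140684028170095
0.004132612639954607 -0.048410618005619514
0.0038196646161127203 0.05357959004700255
ptr [ 0.56143176 -0.00230688  0.037     ] clip [0.52267389 0.03083368 0.036     ] dy -0.045865458358753705 dx 0.022289651838578995 cell2 [[0.45522921 0.0208069  0.07      ]]
```

Run:
```python
from h import *
rows([.6693,-.0192,.13],1.982); rows([.6693,-.0192,.096],1.982)
```

```text
shift [0.083, 0.255, 1.701] spin -0.009 len 0.103 rows>= 2
shift [0.083, 0.256, 2.267] spin -0.009 len 0.137 rows>= 3
```

Emit:
step_arm --motion '[[[0.08,0.26,0.3],-0.01],[[0.08,0.26,0.9],-0.01],[[0.08,0.26,1.5],-0.01],[[0.08,0.26,1.7],-0.01],[[0.08,0.26,1.7],-0.01]]'

```text
time: 13.75
tool_pos: [0.6705, -0.0187, 0.1296]
tool_rot: [-3.14, -0.001, 1.984]
contact_force: [-0.1, -0.7, -2.2]
opening: 0.0496
grip_force: 25.0
```

Run:
```python
from h import *
st(); rows([.6693,-.0192,.0955],1.982)
```

```text
t 13.75 p [ 0.6705 -0.0187  0.1296] rpy [-3.140e+00 -1.000e-03  1.984e+00] F [-0.1 -0.7 -2.2] op 0.0496 g 25.0
shift [-0.0, -0.021, 0.568] spin 0.002 len 0.034 rows>= 1
```

Emit:
step_arm --motion '[[[0,-0.02,0.2],0],[[0,-0.02,0.4],0],[[0,-0.02,0.57],0],[[0,-0.02,0.57],0],[[0,-0.02,0.57],0]]'

```text
time: 14.38
tool_pos: [0.6696, -0.0194, 0.0961]
tool_rot: [-3.142, -0.0, 1.984]
contact_force: [-0.1, -1.5, -4.1]
opening: 0.0501
grip_force: 25.0
```

Emit:
step_arm --motion '[[[0,0,0],0],[[0,0,0],0],[[0,0,0],0],[[0,0,-0.6],0],[[0,0,-1.4],0],[[0,0,-2.2],0],[[0,0,-2.2],0]]' --hand 70

```text
time: 15.25
tool_pos: [0.6715, -0.0196, 0.2336]
tool_rot: [3.133, 0.005, 1.984]
contact_force: [0.6, 0.3, -0.3]
opening: 0.0668
grip_force: 0.0
```

Run:
```python
from h import *
import pickle
st(); c=cam('wrist'); pickle.dump(c,open('w8.pkl','wb')); t=cam('top'); pickle.dump(t,open('t8.pkl','wb'))
f=lambda c,pts,z: onplane(c,np.array(pts),z).round(4)
# cell2 rim: find by grey cup against table near predicted pixel
print(proj(c,[.4525,.0203,.07]),proj(t,[[.4525,.0203,.07],[.391,.222,.07],[.6696,-.0194,.113]]))
rows([.4525,.0203,.20],1.982)
```

```text
t 15.25 p [ 0.6715 -0.0196  0.2336] rpy [3.133 0.005 1.984] F [ 0.6  0.3 -0.3] op 0.0668 g 0.0
[[69.73792899 63.20342898]] [[253.33170419 242.36251702]
 [173.34534584 267.63830627]
 [267.60168059 152.52871877]]
shift [2.057, -3.046, 0.47] spin 0.002 len 0.222 rows>= 4
```

Emit:
step_arm --motion '[[[0.5,-0.75,0],0],[[1,-1.5,0],0],[[1.5,-2.25,0.2],0],[[2.05,-3.03,0.5],0],[[2.05,-3.03,1],0],[[2.05,-3.03,1.3],0],[[2.05,-3.03,1.3],0]]'

```text
time: 16.23
tool_pos: [0.4519, 0.0205, 0.1481]
tool_rot: [-3.137, -0.003, 1.984]
contact_force: [-0.5, -0.2, 0.2]
opening: 0.0666
grip_force: 0.0
```

Run:
```python
from h import *
st(); rows([.4528,.0195,.052],1.982)
c=cam('wrist'); save(c,'w9',1.42)
```

```text
t 16.23 p [0.4519 0.0205 0.1481] rpy [-3.137e+00 -3.000e-03  1.984e+00] F [-0.5 -0.2  0.2] op 0.0666 g 0.0
shift [-0.025, 0.014, 1.602] spin 0.002 len 0.096 rows>= 2
```

View pics/w9.png

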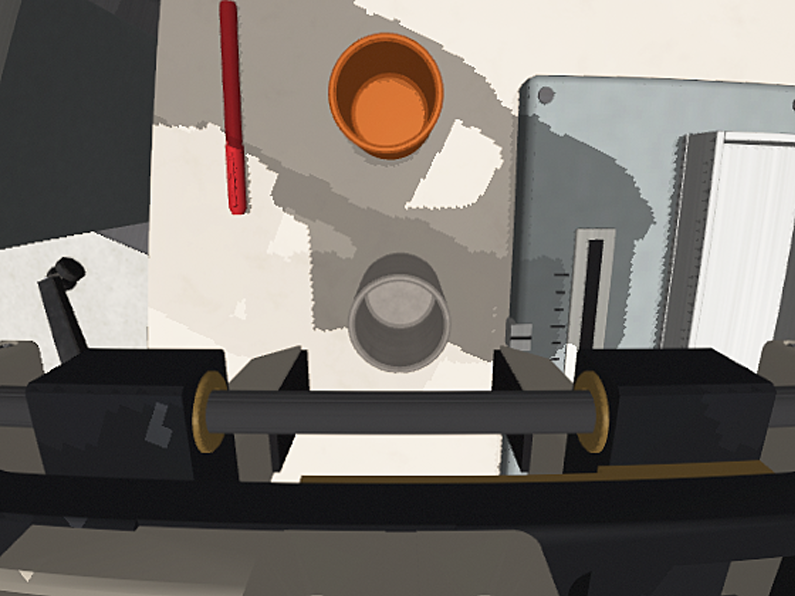

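The cell-2 rim, centred at (399,323), is between the fingers laterally. The clip at (520,335) clears the right finger. Down, grip, lift.

Emit:
step_arm --motion '[[[-0.02,0,0.5],0],[[-0.02,0,1],0],[[-0.02,0,1.5],0],[[-0.02,0,1.6],0],[[-0.02,0,1.6],0]]'

```text
time: 16.9
tool_pos: [0.4545, 0.0192, 0.0546]
tool_rot: [3.141, 0.0, 1.984]
contact_force: [1.1, -0.4, -0.2]
opening: 0.0667
grip_force: 0.0
```

Emit:
step_arm --motion '[[[0,0,0],0],[[0,0,0],0],[[0,0,0],0],[[0,0,-0.3],0],[[0,0,-1],0],[[0,0,-1.9],0],[[0,0,-2.6],0],[[0,0,-2.6],0]]' --hand 255

```text
time: 17.9
tool_pos: [0.4558, 0.0191, 0.2131]
tool_rot: [3.135, 0.004, 1.984]
contact_force: [-0.6, -0.1, -3.9]
opening: 0.0497
grip_force: 25.0
```

Run:
```python
from h import *
st(); rows([.6373,.0542,.16],1.982)
```

```text
t 17.9 p [0.4558 0.0191 0.2131] rpy [3.135 0.004 1.984] F [-0.6 -0.1 -3.9] op 0.0497 g 25.0
shift [-0.675, 3.0, 0.907] spin 0.002 len 0.192 rows>= 4
```

Emit:
step_arm --motion '[[[-0.2,0.8,0],0],[[-0.35,1.6,0],0],[[-0.5,2.4,0],0],[[-0.67,3,0],0],[[-0.67,3,0.6],0],[[-0.67,3,1.2],0],[[-0.67,3,1.38],0],[[-0.67,3,1.38],0],[[-0.67,3,1.38],0]]'

```text
time: 19.02
tool_pos: [0.636, 0.0546, 0.1288]
tool_rot: [3.139, 0.001, 1.984]
contact_force: [0.8, -1.4, -2.6]
opening: 0.0498
grip_force: 25.0
```

Run:
```python
from h import *
st(); rows([.6373,.0542,.0965],1.982)
```

```text
t 19.02 p [0.636  0.0546 0.1288] rpy [3.139e+00 1.000e-03 1.984e+00] F [ 0.8 -1.4 -2.6] op 0.0498 g 25.0
shift [-0.014, 0.017, 0.538] spin 0.002 len 0.032 rows>= 1
```

Emit:
step_arm --motion '[[[-0.01,0.02,0.2],0],[[-0.01,0.02,0.4],0],[[-0.01,0.02,0.54],0],[[-0.01,0.02,0.54],0],[[-0.01,0.02,0.54],0]]'

```text
time: 19.65
tool_pos: [0.6362, 0.0544, 0.0957]
tool_rot: [-3.141, 0.0, 1.984]
contact_force: [-4.7, -1.4, 6.3]
opening: 0.0498
grip_force: 25.0
```

Emit:
step_arm --motion '[[[0,0,0],0],[[0,0,0],0],[[0,0,0],0],[[0,0,-0.6],0],[[0,0,-1.4],0],[[0,0,-2.2],0],[[0,0,-2.2],0]]' --hand 70

```text
time: 20.52
tool_pos: [0.6385, 0.0546, 0.2317]
tool_rot: [3.133, 0.004, 1.984]
contact_force: [-0.3, -0.1, -0.5]
opening: 0.0669
grip_force: 0.0
```

Run:
```python
from h import *
import pickle
st(); c=cam('top'); pickle.dump(c,open('t10.pkl','wb'))
# circles of cups in the top image
g=cv2.cvtColor(c['pixels'],cv2.COLOR_RGB2GRAY)
print('pred',proj(c,[[.391,.222,.07]]))
b=(140,235,210,300); k=cv2.resize(g[b[1]:b[3],b[0]:b[2]],None,fx=4,fy=4,interpolation=cv2.INTER_CUBIC)
cc=cv2.HoughCircles(k,cv2.HOUGH_GRADIENT,1,30,param1=100,param2=20,minRadius=34,maxRadius=48)
for q in cc[0][:4]: uv=q[:2]/4+[b[0],b[1]]; print(uv,q[2]/4,onplane(c,[uv],.07).round(4))
rows([.38,.15,.24],1.982)
```

```text
t 20.52 p [0.6385 0.0546 0.2317] rpy [3.133 0.004 1.984] F [-0.3 -0.1 -0.5] op 0.0669 g 0.0
pred [[173.34534584 267.63830627]]Traceback (most recent call last):
  File "<stdin>", line 9, in <module>
TypeError: 'NoneType' object is not subscriptable
```

Run:
```python
from h import *
rows([.40,.15,.24],1.982)
```

```text
shift [3.044, -2.982, -0.203] spin 0.002 len 0.256 rows>= 5
```

Emit:
step_arm --motion '[[[0.6,-0.6,-0.1],0],[[1.2,-1.2,-0.2],0],[[1.8,-1.8,-0.2],0],[[2.4,-2.4,-0.2],0],[[3.04,-2.98,-0.2],0],[[3.04,-2.98,-0.2],0],[[3.04,-2.98,-0.2],0]]'

```text
time: 21.45
tool_pos: [0.3998, 0.1498, 0.2384]
tool_rot: [-3.141, 0.0, 1.984]
contact_force: [-0.1, -0.7, -0.1]
opening: 0.0669
grip_force: 0.0
```

Run:
```python
from h import *
import pickle
st(); c=cam('wrist'); pickle.dump(c,open('w11.pkl','wb')); save(c,'w11',1.42)
print(proj(c,[[.391,.222,.07]])*1.42, proj(c,[[.6053,.1276,.067]])*1.42)
```

```text
t 21.45 p [0.3998 0.1498 0.2384] rpy [-3.141  0.     1.984] F [-0.1 -0.7 -0.1] op 0.0669 g 0.0
[[433.30334828 176.78786202]] [[639.67537766 417.31605639]]
```

View pics/w11.png

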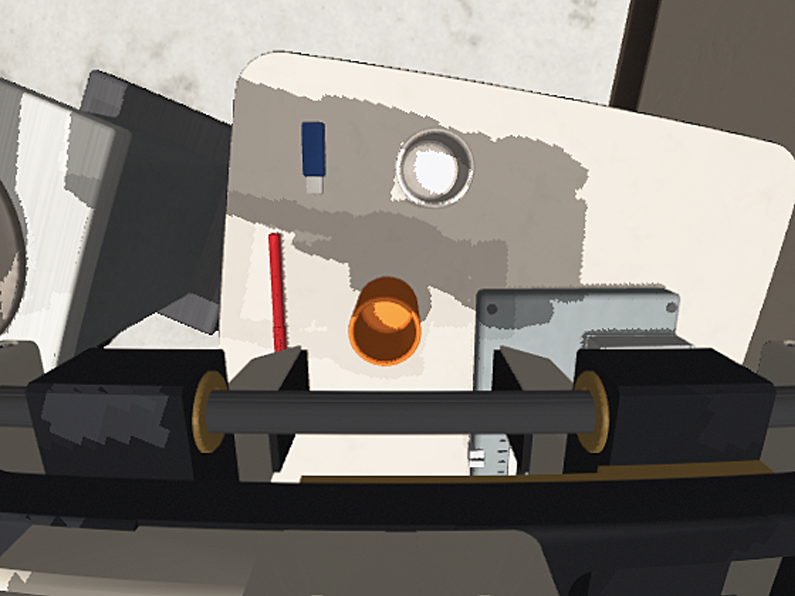

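The cell-1 rim is at (434,165), and nothing is close to its sides.

Run:
```python
from h import *
import pickle
c=pickle.load(open('w11.pkl','rb')); p=onplane(c,np.array([[434,166],[398,166],[473,166]])/1.42,.07); print(p.round(4),np.linalg.norm(p[1]-p[2]))
rows([*p[0,:2],.15],1.982); rows([*p[0,:2],.053],1.982)
```

```text
[[0.3886 0.2282 0.07  ]
 [0.3678 0.2191 0.07  ]
 [0.4112 0.2382 0.07  ]] 0.047379468766215314
shift [1.278, 0.35, 1.473] spin 0.002 len 0.119 rows>= 2
shift [1.278, 0.351, 3.09] spin 0.002 len 0.202 rows>= 4
```

Emit:
step_arm --motion '[[[0.7,0.2,0.3],0],[[1.26,0.35,0.8],0],[[1.26,0.35,1.4],0],[[1.26,0.35,2],0],[[1.26,0.35,2.6],0],[[1.26,0.35,3.09],0],[[1.26,0.35,3.09],0],[[1.26,0.35,3.09],0]]'

```text
time: 22.5
tool_pos: [0.3894, 0.2275, 0.0539]
tool_rot: [3.141, -0.0, 1.983]
contact_force: [0.0, -0.6, 0.2]
opening: 0.0666
grip_force: 0.0
```

Emit:
step_arm --motion '[[[0,0,0],0],[[0,0,0],0],[[0,0,0],0],[[0,0,-0.3],0],[[0,0,-1],0],[[0,0,-1.9],0],[[0,0,-2.6],0],[[0,0,-2.6],0]]' --hand 255

```text
time: 23.5
tool_pos: [0.3897, 0.2281, 0.2123]
tool_rot: [3.135, 0.0, 1.984]
contact_force: [-0.4, 0.1, -3.3]
opening: 0.0498
grip_force: 25.0
```

Run:
```python
from h import *
st(); rows([.6051,.1276,.21],1.982)
```

```text
t 23.5 p [0.3897 0.2281 0.2123] rpy [3.135 0.    1.984] F [-0.4  0.1 -3.3] op 0.0498 g 25.0
shift [-2.975, 2.616, 0.057] spin 0.002 len 0.238 rows>= 4
```

Emit:
step_arm --motion '[[[-0.6,0.52,0],0],[[-1.2,1.04,0],0],[[-1.8,1.56,0],0],[[-2.4,2.1,0],0],[[-2.97,2.62,0],0],[[-2.97,2.62,0.6],0],[[-2.97,2.62,1.2],0],[[-2.97,2.62,1.38],0],[[-2.97,2.62,1.38],0],[[-2.97,2.62,1.38],0]]'

```text
time: 24.75
tool_pos: [0.6047, 0.1276, 0.1281]
tool_rot: [3.139, 0.001, 1.984]
contact_force: [0.5, -0.8, -2.6]
opening: 0.0495
grip_force: 25.0
```

Run:
```python
from h import *
st(); rows([.6051,.1276,.0965],1.982)
```

```text
t 24.75 p [0.6047 0.1276 0.1281] rpy [3.139e+00 1.000e-03 1.984e+00] F [ 0.5 -0.8 -2.6] op 0.0495 g 25.0
shift [-0.003, 0.006, 0.527] spin 0.002 len 0.032 rows>= 1
```

Emit:
step_arm --motion '[[[0,0,0.2],0],[[0,0,0.4],0],[[0,0,0.51],0],[[0,0,0.51],0],[[0,0,0.51],0]]'

```text
time: 25.38
tool_pos: [0.6038, 0.1274, 0.0962]
tool_rot: [-3.141, -0.0, 1.984]
contact_force: [-1.2, 0.4, 0.4]
opening: 0.0498
grip_force: 25.0
```

Emit:
step_arm --motion '[[[0,0,0],0],[[0,0,0],0],[[0,0,0],0],[[0,0,-0.6],0],[[0,0,-1.4],0],[[0,0,-2.2],0],[[0,0,-2.2],0]]' --hand 70

```text
time: 26.25
tool_pos: [0.6059, 0.1276, 0.2329]
tool_rot: [3.133, 0.003, 1.984]
contact_force: [0.5, 0.0, -0.9]
opening: 0.0665
grip_force: 0.0
```

Run:
```python
from h import *
st(); rows([.5948,-.0735,.19],1.982)
```

```text
t 26.25 p [0.6059 0.1276 0.2329] rpy [3.133e+00 3.000e-03 1.984e+00] F [ 0.5  0.  -0.9] op 0.0665 g 0.0
shift [-2.993, -1.521, 0.71] spin 0.002 len 0.206 rows>= 4
```

Run:
```python
from h import *
rows([.5787,-.0041,.17],3.553)
```

```text
shift [-1.825, -1.306, 1.042] spin -1.569 len 0.148 rows>= 9
```

Emit:
step_arm --motion '[[[-0.2,-0.3,0],-0.17],[[-0.6,-0.6,0],-0.34],[[-1,-1,0],-0.51],[[-1.4,-1.3,0],-0.68],[[-1.8,-1.3,0],-0.85],[[-1.82,-1.3,0],-1.03],[[-1.82,-1.3,0],-1.21],[[-1.82,-1.3,0.4],-1.39],[[-1.82,-1.3,1.04],-1.57],[[-1.82,-1.3,1.04],-1.57]]' --hand 130

```text
time: 27.5
tool_pos: [0.5741, -0.0037, 0.1624]
tool_rot: [3.137, -0.007, -2.731]
contact_force: [-0.2, 0.5, 0.3]
opening: 0.0452
grip_force: 0.0
```

Run:
```python
from h import *
import pickle
st(); c=cam('wrist'); pickle.dump(c,open('w12.pkl','wb')); t=cam('top'); pickle.dump(t,open('t12.pkl','wb'))
a=c['pixels'][60:300,80:480]; a=cv2.resize(a,(800,480),interpolation=cv2.INTER_CUBIC)
cv2.imwrite('pics/w12.png',a[:,:,::-1])
```

```text
t 27.5 p [ 0.5741 -0.0037  0.1624] rpy [ 3.137 -0.007 -2.731] F [-0.2  0.5  0.3] op 0.0452 g 0.0
```

View pics/w12.png

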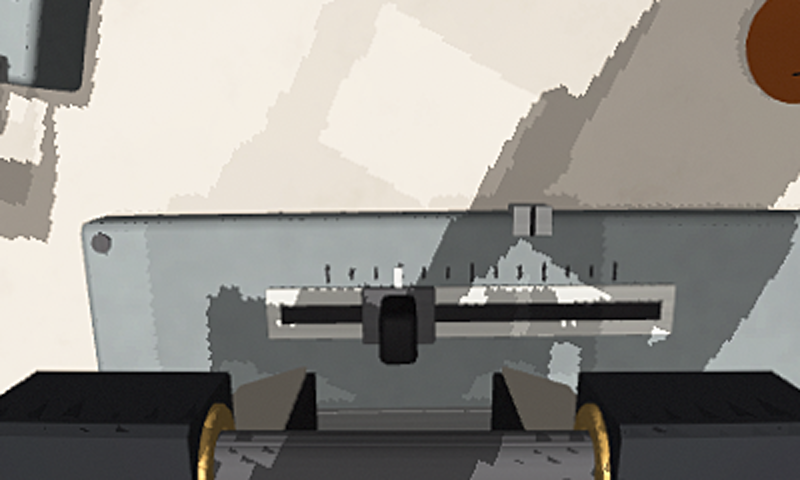

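Pointer tip at (398,266), clip line at x=532 (rows 205–235), knob at (398,330), midway between the fingers. The tweezers and box are undisturbed, and no picture views remain, so I'll measure numerically from here.

Run:
```python
from h import *
import pickle
c=pickle.load(open('w12.pkl','rb')); f=lambda pts,z: onplane(c,np.array(pts)/2+[80,60],z)
th=-2.731-np.pi; 
ex=np.array([np.cos(.411),np.sin(.411),0]); ey=np.array([-ex[1],ex[0],0])
for zp,zc in((.037,.037),(.037,.034),(.04,.034)):
    p=f([(398,266)],zp)[0]; k=f([(532.5,222)],zc)[0]; print('ptr',p.round(4),'clip',k.round(4),'dy',(k-p)@ey,'dx',(p-k)@ex)
tk=f([(328,272),(615,271)],.032); print('ticks/12',np.linalg.norm(tk[0]-tk[1])/12, 'axis',np.arctan2(-(tk[1]-tk[0])[0],(tk[1]-tk[0])[1]))
kt=f([(398,345)],.074)[0]; print('knobtop',kt)
g=c['pixels'].mean(2)
print('clip rows',g[168:174,330:362].astype(int).tolist()[2:5]); print('ptr',g[196:200,272:288].astype(int).tolist())
s=robot.observe(); print('TCP rel ptr y',(s['tool_pos']-p)@ey, 'TCP rel clip y',(k-s['tool_pos'])@ey)
rows([kt[0],kt[1],.068],3.553)
```

```text
ptr [ 0.5599 -0.0115  0.037 ] clip [0.5219 0.0308 0.037 ] dy 0.054002744759195906 dx 0.01787413437701658
ptr [ 0.5599 -0.0115  0.037 ] clip [0.522  0.0315 0.034 ] dy 0.05460076281440866 dx 0.017488760635696498
ptr [ 0.5593 -0.0117  0.04  ] clip [0.522  0.0315 0.034 ] dy 0.05458650331477914 dx 0.016900731800823573
ticks/12 0.009981723503422286 axis 0.4127780565586138
knobtop [ 0.57972659 -0.00279285  0.074     ]
clip rows [[83, 82, 81, 81, 82, 80, 83, 156, 142, 139, 139, 139, 138, 141, 149, 42, 16, 60, 149, 138, 135, 136, 134, 135, 137, 136, 72, 83, 83, 84, 85, 84], [86, 85, 83, 84, 84, 80, 91, 152, 142, 139, 139, 139, 139, 142, 151, 44, 15, 60, 150, 138, 136, 135, 136, 136, 136, 134, 64, 86, 87, 88, 86, 86], [87, 88, 87, 86, 85, 82, 100, 152, 145, 144, 144, 143, 144, 146, 157, 25, 17, 60, 156, 143, 140, 139, 139, 140, 142, 140, 70, 88, 89, 90, 88, 87]]
ptr [[166, 166, 166, 164, 154, 242, 245, 244, 240, 179, 163, 165, 166, 166, 166, 166], [167, 167, 167, 164, 153, 242, 244, 244, 233, 129, 155, 167, 165, 167, 166, 167], [168, 166, 166, 164, 154, 242, 244, 244, 230, 102, 150, 168, 166, 166, 167, 168], [168, 167, 166, 165, 155, 242, 243, 244, 228, 155, 161, 166, 166, 166, 167, 169]]
TCP rel ptr y 0.0002984237617291745 TCP rel clip y 0.05428807955304998
shift [-0.058, -0.004, 1.633] spin -0.003 len 0.098 rows>= 2
```

Emit:
step_arm --motion '[[[-0.05,0,0.5],0],[[-0.06,0,1],0],[[-0.06,0,1.5],0],[[-0.06,0,1.6],0],[[-0.06,0,1.6],0]]'

```text
time: 28.22
tool_pos: [0.5804, -0.0026, 0.071]
tool_rot: [-3.141, 0.002, -2.731]
contact_force: [0.8, -0.2, 0.8]
opening: 0.0449
grip_force: 0.0
```

Emit:
step_arm --motion '[[[0,0,0],0],[[0,0,0],0],[[0,0,0],0],[[0,0,0],0],[[0,0,0],0]]' --hand 255 --squeeze 40

```text
time: 28.85
tool_pos: [0.5799, -0.0027, 0.0701]
tool_rot: [-3.141, 0.001, -2.729]
contact_force: [0.1, -1.6, 2.8]
opening: 0.0136
grip_force: 40.0
```

Run:
```python
from h import *
import pickle
st(); c=cam('wrist'); pickle.dump(c,open('w13.pkl','wb')); save(c,'w13')
s=robot.observe(); ex=np.array([np.cos(.411),np.sin(.411),0]); ey=np.array([-ex[1],ex[0],0])
print('along y to clip est', (np.array([.522,.0312,0])-s['tool_pos'])@ey)
print('pred px', proj(c,[[.5599,-.0115,.037],[.522,.0312,.036]]))
```

```text
t 28.85 p [ 0.5799 -0.0027  0.0701] rpy [-3.141e+00  1.000e-03 -2.729e+00] F [ 0.1 -1.6  2.8] op 0.0136 g 40.0
along y to clip est 0.05419543939294966
pred px [[281.35262036 215.3168729 ]
 [383.61813542 182.70372477]]
```

Emit:
step_arm --motion '[[[0,0.09,0],0],[[0,0.18,0],0],[[0,0.27,0],0],[[0,0.36,0],0],[[0,0.45,0],0],[[0,0.54,0],0],[[0,0.63,0],0],[[0,0.72,0],0],[[0,0.76,0],0],[[0,0.76,0],0]]'

```text
time: 30.15
tool_pos: [0.5616, 0.0383, 0.0701]
tool_rot: [-3.14, 0.0, -2.729]
contact_force: [0.2, -5.6, 4.3]
opening: 0.0137
grip_force: 40.0
```

Run:
```python
from h import *
import pickle
st(); c=cam('wrist'); pickle.dump(c,open('w14.pkl','wb'))
s=robot.observe(); ex=np.array([np.cos(.411),np.sin(.411),0]); ey=np.array([-ex[1],ex[0],0])
print('left to clip est', (np.array([.522,.0312,0])-s['tool_pos'])@ey)
g=c['pixels'].mean(2).astype(int)
pc=proj(c,[[.522,.0312,.036]])[0].round().astype(int); print(pc)
pp=proj(c,[s['tool_pos']*[1,1,0]+[0,0,.037]-ex*.0225])[0].round().astype(int); print(pp)
for r in range(pc[1]-6,pc[1]+7,3): print(r,pc[0]-20,g[r,pc[0]-20:pc[0]+21].tolist())
for r in range(pp[1]-8,pp[1]+13,3): print(r,pp[0]-14,g[r,pp[0]-14:pp[0]+15].tolist())
```

```text
t 30.15 p [0.5616 0.0383 0.0701] rpy [-3.14   0.    -2.729] F [ 0.2 -5.6  4.3] op 0.0137 g 40.0
left to clip est 0.009362513684311385
[299 183]
[282 214]
177 279 [95, 95, 93, 90, 79, 140, 253, 247, 242, 242, 242, 241, 241, 241, 241, 241, 243, 254, 187, 75, 50, 48, 105, 165, 167, 165, 167, 168, 168, 168, 167, 168, 166, 168, 189, 86, 63, 69, 69, 70, 70]
180 279 [139, 139, 137, 137, 131, 149, 249, 244, 240, 240, 240, 239, 241, 246, 195, 244, 253, 255, 163, 61, 50, 46, 111, 142, 141, 139, 137, 147, 147, 166, 168, 167, 166, 166, 185, 98, 86, 91, 92, 92, 92]
183 279 [146, 146, 146, 145, 141, 131, 247, 244, 240, 240, 240, 243, 254, 163, 132, 138, 141, 149, 100, 35, 34, 16, 108, 143, 141, 140, 140, 139, 140, 139, 137, 138, 135, 146, 155, 91, 86, 98, 100, 90, 83]
186 279 [155, 155, 156, 154, 151, 156, 249, 246, 243, 244, 250, 212, 146, 141, 145, 145, 148, 155, 103, 38, 24, 13, 113, 148, 147, 143, 143, 142, 143, 142, 142, 143, 143, 143, 150, 94, 86, 89, 88, 88, 89]
189 279 [156, 155, 156, 155, 152, 155, 247, 244, 242, 249, 207, 145, 139, 143, 144, 143, 144, 151, 103, 38, 23, 14, 111, 145, 143,
[... 310 characters left out ...]
0, 90, 90, 89, 89, 89, 89, 91, 89, 89, 89]
212 268 [110, 112, 109, 161, 167, 164, 161, 160, 159, 163, 171, 103, 84, 88, 90, 90, 90, 89, 90, 89, 90, 89, 89, 90, 89, 90, 88, 90, 91]
215 268 [89, 89, 89, 92, 67, 45, 43, 110, 117, 117, 88, 79, 79, 80, 80, 82, 87, 89, 89, 89, 89, 92, 69, 51, 51, 88, 91, 89, 90]
218 268 [88, 88, 90, 94, 66, 26, 35, 90, 92, 86, 95, 139, 143, 142, 142, 146, 121, 91, 87, 89, 89, 94, 67, 28, 33, 89, 92, 90, 89]
221 268 [88, 87, 88, 92, 66, 26, 30, 89, 91, 86, 94, 136, 142, 139, 138, 142, 121, 90, 86, 89, 91, 95, 62, 26, 34, 87, 92, 90, 89]
224 268 [89, 89, 89, 90, 89, 80, 79, 90, 88, 87, 94, 136, 143, 139, 138, 141, 120, 91, 86, 89, 90, 90, 84, 81, 83, 89, 90, 88, 88]
```

Emit:
step_arm --motion '[[[0,0.04,0],0],[[0,0.08,0],0],[[0,0.12,0],0],[[0,0.15,0],0],[[0,0.15,0],0],[[0,0.15,0],0]]'

```text
time: 30.95
tool_pos: [0.558, 0.0463, 0.0701]
tool_rot: [-3.14, -0.0, -2.729]
contact_force: [-0.6, -7.7, 4.6]
opening: 0.014
grip_force: 40.0
```

Run:
```python
from h import *
st(); c=cam('wrist')
g=c['pixels'].mean(2).astype(int)
for r in (183,187): print(r,g[r,260:306].tolist())
for r in (218,221): print(r,g[r,260:306].tolist())
```

```text
t 30.95 p [0.558  0.0463 0.0701] rpy [-3.14  -0.    -2.729] F [-0.6 -7.7  4.6] op 0.014 g 40.0
183 [146, 145, 145, 146, 145, 146, 146, 94, 232, 245, 241, 240, 240, 240, 240, 240, 239, 239, 239, 244, 255, 128, 40, 45, 87, 254, 248, 241, 239, 239, 244, 195, 174, 245, 254, 205, 147, 121, 85, 84, 84, 86, 84, 85, 83, 85]
187 [155, 156, 156, 156, 154, 154, 153, 144, 231, 245, 243, 242, 241, 241, 241, 241, 241, 241, 242, 245, 255, 126, 39, 49, 67, 144, 147, 143, 141, 139, 140, 143, 144, 144, 145, 145, 150, 133, 93, 87, 89, 90, 89, 89, 89, 89]
218 [91, 90, 88, 89, 88, 88, 87, 88, 89, 89, 88, 89, 89, 92, 81, 34, 31, 87, 99, 140, 144, 142, 142, 146, 119, 90, 88, 90, 89, 89, 91, 94, 82, 35, 13, 89, 91, 91, 91, 89, 90, 91, 91, 90, 91, 92]
221 [93, 89, 90, 89, 88, 87, 87, 87, 89, 89, 89, 88, 90, 94, 81, 35, 8, 87, 98, 138, 142, 140, 139, 143, 120, 90, 88, 88, 88, 90, 89, 94, 80, 33, 29, 90, 91, 90, 90, 91, 91, 93, 91, 92, 92, 92]
```

Emit:
step_arm --motion '[[[0,0,0],0],[[0,0,0],0],[[0,0,0],0],[[0,0,-0.6],0],[[0,0,-1.2],0],[[0,0,-1.6],0],[[0,0,-1.6],0],[[0,0,-1.6],0]]' --hand 130 --squeeze 20

```text
time: 32.0
tool_pos: [0.5571, 0.0477, 0.1646]
tool_rot: [3.141, -0.001, -2.729]
contact_force: [0.0, -0.8, -0.9]
opening: 0.045
grip_force: 0.0
```

Run:
```python
from h import *
import pickle
st(); c=cam('wrist'); t=cam('top'); pickle.dump((c,t),open('w15.pkl','wb'))
g=c['pixels'].mean(2).astype(int)
for r in (170,): print(r,g[r,262:302].tolist())
for r in (194,197): print(r,g[r,262:302].tolist())
# cells in tray in top view: circles at rim z=.113
b=(165,125,310,215); k=cv2.resize(cv2.cvtColor(t['pixels'],cv2.COLOR_RGB2GRAY)[b[1]:b[3],b[0]:b[2]],None,fx=4,fy=4,interpolation=cv2.INTER_CUBIC)
cv2.imwrite('pics/t15.png',k)
cc=cv2.HoughCircles(k,cv2.HOUGH_GRADIENT,1,60,param1=120,param2=14,minRadius=38,maxRadius=48)
ex=np.array([np.cos(.411),np.sin(.411),0]); ey=np.array([-ex[1],ex[0],0])
for q in cc[0][:6]:
    p=onplane(t,[q[:2]/4+[b[0],b[1]]],.113)[0]; d=p-[.6373,.0542,.113]; print(q,p.round(4),(d@ex).round(4),(d@ey).round(4))
```

```text
t 32.0 p [0.5571 0.0477 0.1646] rpy [ 3.141e+00 -1.000e-03 -2.729e+00] F [ 0.  -0.8 -0.9] op 0.045 g 0.0
170 [160, 160, 160, 159, 159, 160, 160, 159, 128, 212, 198, 216, 220, 221, 209, 211, 127, 56, 43, 115, 197, 183, 174, 173, 194, 196, 196, 205, 155, 160, 168, 176, 102, 82, 85, 87, 88, 90, 91, 90]
194 [170, 174, 178, 131, 117, 116, 168, 176, 175, 175, 178, 128, 170, 179, 174, 189, 254, 255, 255, 207, 101, 111, 119, 178, 115, 85, 98, 100, 98, 98, 98, 98, 98, 87, 82, 94, 92, 90, 90, 90]
197 [96, 102, 105, 107, 107, 107, 108, 106, 106, 106, 107, 107, 108, 108, 108, 105, 103, 101, 104, 74, 70, 73, 60, 58, 60, 59, 59, 59, 58, 59, 56, 57, 58, 56, 56, 37, 144, 150, 146, 145]
[416.5 112.5  38.6] [ 0.6681 -0.0231  0.113 ] -0.0026 -0.0831
```

Pointer and clip line both sit at column ≈279.6, so they're aligned. I'll go to the switch box and recheck the cells in the tray from the top camera before switching on.

Run:
```python
from h import *
rows([.5325,-.2633,.25],.228+np.pi)
```

```text
shift [2.453, -4.583, -1.429] spin 0.184 len 0.323 rows>= 6
```

Emit:
step_arm --motion '[[[0,0,-0.8],0],[[0,0,-1.43],0],[[0.45,-0.85,-1.43],0.04],[[0.9,-1.7,-1.43],0.08],[[1.35,-2.5,-1.43],0.12],[[1.8,-3.35,-1.43],0.18],[[2.25,-4.2,-1.43],0.18],[[2.45,-4.58,-1.43],0.18],[[2.45,-4.58,-1.43],0.18]]' --hand 255

```text
time: 33.22
tool_pos: [0.5324, -0.2649, 0.2499]
tool_rot: [3.14, -0.002, -2.913]
contact_force: [0.1, -0.2, -0.7]
opening: 0.0006
grip_force: 0.0
```

Run:
```python
from h import *
import pickle
st(); t=cam('top'); pickle.dump(t,open('t16.pkl','wb'))
ex=np.array([np.cos(.411),np.sin(.411),0]); ey=np.array([-ex[1],ex[0],0]); tc=np.array([.6373,.0542,.113])
g=cv2.cvtColor(t['pixels'],cv2.COLOR_RGB2GRAY)
for y in(-.08,0,.08):
    u=proj(t,[tc+ey*y])[0]; o=(u-16).round().astype(int); k=cv2.resize(g[o[1]:o[1]+33,o[0]:o[0]+33],None,fx=6,fy=6,interpolation=cv2.INTER_CUBIC)
    cc=cv2.HoughCircles(k,cv2.HOUGH_GRADIENT,1,20,param1=80,param2=8,minRadius=58,maxRadius=70)
    for q in ([] if cc is None else cc[0][:3]):
        p=onplane(t,[q[:2]/6+o-.4],.113)[0]; d=p-tc; print(y,q[2]/6,(d@ex).round(4),(d@ey).round(4))
s=cam('scene'); pickle.dump(s,open('s16.pkl','wb'))
u=proj(s,[tc+ey*y for y in(-.08,0,.08)]); print(u.round())
rows([.5325,-.2633,.085],.228+np.pi)
```

```text
t 33.23 p [ 0.5324 -0.2649  0.2499] rpy [ 3.140e+00 -2.000e-03 -2.913e+00] F [ 0.1 -0.2 -0.7] op 0.0006 g 0.0
-0.08 10.616667 -0.0011 -0.0774
-0.08 9.866667 -0.0102 -0.079
-0.08 10.816667 -0.0033 -0.0852
0 9.883333 -0.0113 -0.0004
0 9.724999 -0.003 0.0004
0 10.650001 -0.0172 -0.0065
0.08 10.099999 0.0002 0.0768
0.08 10.25 -0.0114 0.0718
0.08 10.833333 -0.017 0.0641
[[300. 155.]
 [268. 142.]
 [238. 130.]]
shift [0.007, -0.016, 2.758] spin 0.004 len 0.165 rows>= 3
```

All three cells read within about 3 mm of the tray's centre line at y = −0.08, 0 and +0.08. Now I'll flip the toggle to the left.

Emit:
step_arm --motion '[[[0,-0.02,0.8],0],[[0,-0.02,1.6],0],[[0,-0.02,2.4],0],[[0,-0.02,2.75],0],[[0,-0.02,2.75],0],[[0,-0.02,2.75],0]]'

```text
time: 34.08
tool_pos: [0.5343, -0.2639, 0.0877]
tool_rot: [-3.14, 0.001, -2.908]
contact_force: [-0.4, 0.3, 0.5]
opening: 0.0006
grip_force: 0.0
```

Emit:
step_arm --motion '[[[0,0.15,0],0],[[0,0.3,0],0],[[0,0.45,0],0],[[0,0.55,0],0],[[0,0.55,0],0],[[0,0,0],0],[[0,0,-1],0],[[0,0,-2],0],[[0,0,-2.7],0],[[0,0,-2.7],0]]'

```text
time: 35.33
tool_pos: [0.5347, -0.2646, 0.2529]
tool_rot: [-3.136, 0.006, -2.909]
contact_force: [-0.9, -0.0, -0.4]
opening: 0.0002
grip_force: 0.0
```

Run:
```python
from h import *
import pickle
st(); s=cam('scene'); t=cam('top'); pickle.dump((s,t),open('s17.pkl','wb'))
pv=np.array([.5223,-.2194,.045]); eyb=np.array([-np.sin(.228),np.cos(.228),0])
w=cam('wrist'); g=w['pixels'].mean(2).astype(int)
for n,a in(('on',.42),('off',-.42)):
    P=[pv+eyb*h*np.sin(a)+[0,0,h*np.cos(a)] for h in(.012,.018,.024,.030)]
    u=proj(w,P).round().astype(int); print('wrist',n,u.tolist(),[int(g[y,x]) for x,y in u if 0<=y<420 and 0<=x<560])
    gs=s['pixels'].mean(2).astype(int); u=proj(s,P).round().astype(int); print('scene',n,u.tolist(),[int(gs[y,x]) for x,y in u])
    gt=t['pixels'].mean(2).astype(int); u=proj(t,P).round().astype(int); print('top',n,u.tolist(),[int(gt[y,x]) for x,y in u])
```

```text
t 35.33 p [ 0.5347 -0.2646  0.2529] rpy [-3.136  0.006 -2.909] F [-0.9 -0.  -0.4] op 0.0002 g 0.0
wrist on [[331, 194], [334, 196], [338, 197], [341, 198]] [134, 96, 94, 184]
scene on [[300, 263], [299, 261], [298, 258], [297, 256]] [107, 123, 103, 99]
top on [[346, 214], [346, 214], [345, 214], [344, 214]] [96, 96, 97, 82]
wrist off [[322, 194], [320, 195], [318, 197], [316, 198]] [34, 35, 52, 48]
scene off [[304, 266], [305, 265], [306, 264], [307, 263]] [61, 68, 72, 75]
top off [[350, 213], [351, 213], [353, 212], [354, 212]] [59, 60, 60, 59]
```

Run:
```python
from h import *
w=cam('wrist'); g=w['pixels'].mean(2).astype(int)
for r in range(182,215,4): print(r,g[r,296:352:2].tolist())
P=[.5223,-.2194,.045]; print(proj(w,[P]))
```

```text
182 [184, 182, 181, 180, 180, 199, 198, 199, 178, 181, 182, 181, 179, 180, 180, 178, 180, 90, 95, 97, 97, 98, 96, 97, 97, 95, 96, 95]
186 [184, 181, 180, 180, 180, 180, 179, 179, 179, 180, 180, 184, 179, 227, 243, 173, 121, 95, 95, 96, 96, 97, 96, 97, 98, 97, 97, 97]
190 [39, 189, 181, 180, 180, 180, 179, 179, 181, 182, 131, 142, 138, 143, 92, 125, 139, 139, 141, 94, 97, 98, 98, 98, 96, 95, 88, 154]
194 [33, 178, 181, 182, 181, 181, 187, 189, 133, 41, 31, 28, 32, 34, 36, 30, 142, 137, 138, 96, 98, 96, 98, 94, 85, 187, 173, 170]
198 [101, 93, 160, 192, 111, 94, 97, 103, 43, 49, 51, 52, 39, 26, 132, 143, 137, 137, 117, 96, 96, 92, 78, 179, 176, 174, 173, 169]
202 [99, 99, 97, 99, 99, 98, 98, 100, 95, 42, 45, 38, 87, 129, 122, 123, 102, 96, 96, 95, 133, 91, 86, 129, 130, 88, 86, 125]
206 [98, 99, 98, 98, 98, 98, 98, 99, 98, 98, 97, 96, 96, 102, 114, 98, 98, 98, 98, 98, 97, 97, 97, 97, 97, 96, 97, 94]
210 [97, 96, 97, 97, 97, 95, 99, 98, 97, 96, 97, 96, 97, 97, 97, 96, 97, 96, 97, 97, 92, 132, 95, 96, 91, 131, 95, 94]
214 [99, 97, 98, 97, 97, 98, 95, 97, 96, 95, 96, 97, 96, 95, 96, 95, 95, 95, 97, 96, 95, 95, 94, 96, 96, 94, 96, 93]
[[324.61698125 192.90331526]]
```

The bat still leans right, since the push fell slightly short. I'll repeat it, lower and further.

Emit:
step_arm --motion '[[[0,0,0.8],0],[[0,0,1.6],0],[[0,0,2.4],0],[[0,0,2.8],0],[[0,0,2.8],0],[[0,0,2.8],0]]'

```text
time: 36.28
tool_pos: [0.5337, -0.2645, 0.081]
tool_rot: [-3.141, 0.0, -2.909]
contact_force: [0.8, -0.0, 0.4]
opening: 0.0005
grip_force: 0.0
```

Emit:
step_arm --motion '[[[0,0.15,0],0],[[0,0.3,0],0],[[0,0.45,0],0],[[0,0.6,0],0],[[0,0.72,0],0],[[0,0.75,0],0],[[0,0.75,0],0],[[0,0.75,0],0]]'

```text
time: 37.28
tool_pos: [0.5251, -0.2244, 0.0826]
tool_rot: [-3.132, 0.004, -2.909]
contact_force: [0.1, -14.2, 3.5]
opening: 0.0005
grip_force: 6.6
```

Emit:
step_arm --motion '[[[0,-0.4,0],0],[[0,-0.75,0],0],[[0,-0.75,-1],0],[[0,-0.75,-2],0],[[0,-0.75,-2.7],0],[[0,-0.75,-2.7],0]]'

```text
time: 38.02
tool_pos: [0.5346, -0.2645, 0.2464]
tool_rot: [-3.136, 0.005, -2.909]
contact_force: [-1.0, -0.7, -0.7]
opening: 0.0001
grip_force: 0.0
```

Run:
```python
from h import *
st(); w=cam('wrist'); g=w['pixels'].mean(2).astype(int)
for r in range(182,207,4): print(r,g[r,296:352:2].tolist())
print(proj(w,[[.5223,-.2194,.045]]))
# tab at guard 1.9
h=np.array([.561,-.2106,.047]); ex=np.array([np.cos(.228),np.sin(.228),0]); a=.1606+1.88; r=.0968
p=h-ex*r*np.cos(a)+[0,0,r*np.sin(a)]; print(p); rows([p[0],p[1],.25],.228+np.pi); rows(p,.228+np.pi)
```

```text
t 38.02 p [ 0.5346 -0.2645  0.2464] rpy [-3.136  0.005 -2.909] F [-1.  -0.7 -0.7] op 0.0001 g 0.0
182 [182, 182, 182, 181, 181, 180, 180, 178, 185, 178, 179, 180, 179, 180, 181, 164, 133, 121, 92, 96, 97, 97, 97, 98, 96, 96, 95, 96]
186 [26, 105, 178, 181, 180, 181, 180, 180, 179, 180, 180, 183, 186, 192, 126, 130, 138, 138, 140, 132, 94, 96, 98, 98, 97, 96, 96, 96]
190 [187, 105, 158, 183, 181, 180, 179, 179, 179, 181, 131, 107, 143, 138, 142, 34, 34, 31, 23, 70, 81, 82, 71, 91, 101, 97, 91, 83]
194 [47, 43, 123, 185, 187, 115, 126, 182, 194, 126, 95, 93, 141, 139, 135, 128, 49, 26, 33, 35, 36, 37, 36, 49, 49, 36, 141, 173]
198 [98, 99, 99, 93, 98, 93, 99, 98, 98, 99, 96, 99, 96, 105, 136, 140, 137, 140, 131, 103, 44, 34, 38, 50, 43, 81, 138, 174]
202 [98, 99, 98, 98, 97, 99, 98, 99, 99, 98, 98, 99, 97, 95, 115, 113, 115, 94, 97, 97, 97, 98, 101, 95, 95, 97, 96, 90]
206 [98, 96, 97, 97, 97, 96, 96, 97, 99, 98, 96, 96, 95, 96, 97, 96, 97, 97, 99, 96, 97, 97, 95, 97, 96, 97, 96, 97]
[[327.31730182 190.49464793]]
[ 0.60368834 -0.20069482  0.13331242]
shift [-1.378, 0.756, -0.102] spin 0.005 len 0.095 rows>= 2
shift [-1.374, 0.759, 1.843] spin 0.005 len 0.145 rows>= 3
```

The bat now leans left (columns 326–346, rows 190–198), so the toggle is on. Next I'll pinch the fin and bring the guard down.

Emit:
step_arm --motion '[[[-0.7,0.4,0],0],[[-1.37,0.76,0],0],[[-1.37,0.76,0.3],0],[[-1.37,0.76,0.9],0],[[-1.37,0.76,1.5],0],[[-1.37,0.76,1.82],0],[[-1.37,0.76,1.82],0],[[-1.37,0.76,1.82],0]]' --hand 130

```text
time: 39.08
tool_pos: [0.6029, -0.2008, 0.1333]
tool_rot: [3.141, -0.0, -2.909]
contact_force: [0.1, -0.4, -0.2]
opening: 0.0453
grip_force: 0.0
```

Emit:
step_arm --motion '[[[0,0,0],0],[[0,0,0],0],[[0,0,0],0],[[0,0,0],0]]' --hand 255 --squeeze 12

```text
time: 39.58
tool_pos: [0.6031, -0.2016, 0.1336]
tool_rot: [-3.14, 0.001, -2.909]
contact_force: [0.8, -10.8, -2.2]
opening: 0.01
grip_force: 12.4
```

Emit:
step_arm --motion '[[[0.27,-0.02,-0.11],0],[[0.58,-0.02,-0.17],0],[[0.9,-0.02,-0.165],0],[[1.22,-0.02,-0.1],0],[[1.52,-0.02,0.03],0],[[1.78,-0.02,0.21],0],[[2.0,-0.02,0.45],0],[[2.18,-0.02,0.72],0],[[2.27,-0.02,0.94],0],[[2.27,-0.02,0.94],0]]'

```text
time: 40.83
tool_pos: [0.4682, -0.2314, 0.0756]
tool_rot: [3.136, -0.003, -2.91]
contact_force: [-1.5, 7.2, -0.7]
opening: 0.0105
grip_force: 12.0
```

Emit:
step_arm --motion '[[[0,0,0],0],[[0,0,0],0],[[0,0,0],0],[[0,0,-0.8],0],[[0,0,-1.6],0],[[0,0,-2.4],0],[[0,0,-3],0],[[0,0,-3],0]]' --hand 130

```text
time: 41.82
tool_pos: [0.4717, -0.2344, 0.2602]
tool_rot: [-3.136, 0.005, -2.909]
contact_force: [0.2, -0.9, -1.0]
opening: 0.0453
grip_force: 0.0
```

Run:
```python
from h import *
import pickle
st(); w=cam('wrist'); t=cam('top'); g=w['pixels'].mean(2).astype(int); gt=t['pixels'].mean(2).astype(int)
h=np.array([.561,-.2106,.047]); ex=np.array([np.cos(.228),np.sin(.228),0]); ey=np.array([-ex[1],ex[0],0])
# fin, shut: points 70..102 mm in front of hinge, 26 mm up; and 15 mm either side
for n,o in(('fin',0),('side+',.015),('side-',-.015)):
    P=[h-ex*d+ey*o+[0,0,.026] for d in(.07,.08,.09,.1)]
    u=proj(w,P).round().astype(int); v=proj(t,P).round().astype(int)
    print(n,[int(g[y,x]) for x,y in u],[int(gt[y,x]) for x,y in v])
q=proj(w,[h-ex*.085+[0,0,.026]])[0].round().astype(int); print(q)
for r in range(-8,9,4): print(g[q[1]+r,q[0]-24:q[0]+25:2].tolist())
# bat seen through the clear guard
b=proj(w,[[.5223,-.2194,.045]])[0].round().astype(int); print('pivot',b)
for r in range(-10,15,4): print(g[b[1]+r,b[0]-26:b[0]+28:2].tolist())
```

```text
t 41.83 p [ 0.4717 -0.2344  0.2602] rpy [-3.136  0.005 -2.909] F [ 0.2 -0.9 -1. ] op 0.0453 g 0.0
fin [171, 27, 52, 56] [25, 24, 23, 24]
side+ [161, 98, 57, 225] [109, 67, 31, 141]
side- [178, 98, 52, 226] [24, 23, 23, 24]
[286 202]
[51, 53, 52, 51, 50, 52, 52, 51, 53, 53, 24, 54, 53, 51, 30, 52, 49, 59, 58, 57, 58, 58, 59, 48, 45]
[55, 55, 54, 53, 53, 52, 52, 51, 52, 52, 26, 54, 52, 51, 38, 51, 62, 60, 55, 58, 50, 52, 52, 52, 52]
[98, 99, 97, 98, 98, 97, 95, 95, 95, 98, 30, 25, 36, 25, 18, 91, 93, 91, 91, 91, 91, 90, 88, 90, 88]
[99, 98, 99, 99, 98, 98, 98, 97, 99, 104, 32, 29, 27, 27, 12, 97, 98, 97, 96, 96, 97, 95, 95, 96, 96]
[97, 101, 97, 98, 99, 98, 98, 98, 99, 104, 32, 26, 28, 26, 11, 96, 98, 98, 99, 99, 99, 97, 96, 100, 96]
pivot [285 236]
[95, 203, 220, 148, 177, 175, 176, 175, 175, 175, 176, 175, 176, 176, 175, 175, 175, 175, 175, 175, 175, 175, 174, 172, 157, 216, 212]
[96, 204, 220, 148, 175, 175, 175, 174, 175, 175, 171, 187, 197, 199, 198, 193, 167, 173, 174, 175, 175, 175, 176, 169, 156, 222, 177]
[19, 206, 220, 147, 176, 175, 174, 176, 175, 177, 198, 196, 191, 146, 147, 186, 199, 186, 175, 176, 175, 174, 175, 168, 154, 226, 156]
[86, 204, 221, 149, 176, 176, 175, 175, 175, 172, 198, 197, 193, 137, 141, 141, 137, 144, 146, 168, 178, 176, 176, 165, 158, 226, 127]
[108, 202, 219, 147, 175, 175, 173, 174, 173, 175, 175, 192, 196, 196, 198, 156, 141, 142, 146, 148, 145, 161, 176, 165, 150, 228, 119]
[110, 202, 218, 149, 175, 174, 174, 176, 175, 174, 174, 174, 174, 174, 175, 175, 172, 138, 149, 148, 146, 161, 176, 160, 156, 229, 110]
[108, 207, 215, 148, 175, 173, 173, 174, 174, 174, 174, 174, 174, 175, 173, 176, 175, 175, 177, 176, 176, 175, 176, 158, 145, 231, 116]
```

The guard is shut and the bat shows through it leaning left (on). I'll do one last tray check before handing in.

Run:
```python
from h import *
import pickle
t=cam('top'); o=pickle.load(open('t16.pkl','rb')); ex=np.array([np.cos(.411),np.sin(.411),0]); ey=np.array([-ex[1],ex[0],0]); tc=np.array([.6373,.0542,.113])
for y in(-.08,0,.08):
    u=proj(t,[tc+ey*y])[0].round().astype(int); s=np.s_[u[1]-14:u[1]+15,u[0]-14:u[0]+15]
    print(y,np.abs(t['pixels'][s].astype(int)-o['pixels'][s]).mean().round(2), np.corrcoef(t['pixels'][s].mean(2).ravel(),o['pixels'][s].mean(2).ravel())[0,1].round(3))
u=proj(t,[[.54,.035,.04]])[0].round().astype(int); s=np.s_[u[1]-14:u[1]+15,u[0]-14:u[0]+15]
print('slide/clip',np.abs(t['pixels'][s].astype(int)-o['pixels'][s]).mean().round(2))
```

```text
-0.08 4.84 1.0
0 4.85 1.0
0.08 4.73 1.0
slide/clip 4.45
```

The tray and slide match the earlier checked picture, and the arm is clear of everything.

```bash
python3 -c "
from h import *
st(); print(robot.hand_in())"
```

```text
t 41.98 p [ 0.4701 -0.2333  0.2559] rpy [ 3.140e+00 -1.000e-03 -2.909e+00] F [-0.3  0.4 -0. ] op 0.0454 g 0.0
the job is handed in; nothing more can be done
None
```

I handed the job in at about 42 s with three cells (all that were on the table) upright in the tray, the pointer level with the clip line, the toggle on and the guard shut; my last camera checks agreed, and the hand-in gave back no verdict.

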